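Put the honey jar to warm and set the thermostat

TASK

Warm the set honey: stand the short, wide jar on the open part of the warming tray beside the rail and let go of it, then slide it, kept against the rail, under the clear canopy until it also touches the end wall. Then turn the thermostat knob clockwise until its pointer lines up with the little metal tab on the rim of the scale. Do not shift the tab, and leave the other jars, the mug and the pepper mill standing where they are.

Things in the scene. Friction and masses are not known exactly. Their poses are not given: they have to be found in the camera images.
- honey_mid (a point): the short, wide amber jar with a steel lid: closed, round, 64 mm diameter, 80 mm tall (lid 60 mm diameter, top 18 mm), about 0.25 to 0.5 kg; the point is its centre, half-way up (40 mm above its foot), z up when it stands. It starts upright on the worktop in front of the warmer, in a row with tall_jar and spice_jar, any order, about 200 mm apart.
- warmer: fixed low steel warmer. Origin on the worktop (z 0); its x points away from the robot, y to the robot's left, z up; mm in this frame: tray top z 20, x -65 to 65, y -187 to 143. Rail on the far side: face x 57, 8 thick, top z 45, y -67 to 143. End wall across the tray: face y 135, 8 thick, top z 110. Jar room open from above: y -65 to 85. Knob axis x 0, y -125.
- tray_open (a point): on the tray top, in the open part where the jar can be set down: 22, -5, 20 mm in the warmer's frame (a jar centred here stands 3 mm off the rail). Axes as the warmer's.
- bay (a point): on the tray top, under the canopy: where the jar's foot is centred when it touches both rail and end wall: 25, 103, 20 mm in the warmer's frame.
- canopy_edge (a point): middle of the open edge of the thin clear canopy over the bay: 0, 85, 110 mm in the warmer's frame. The canopy runs from here to the end wall, full tray width; underside z 110, top z 115, edge strips to z 119. The jar's top on the tray is at z 100, so it slides under but cannot be put there from above.
- thermostat (a joint): knob angle, rad, 0 to 4.5, grows clockwise seen from above; at 0 its pointer points to the warmer's -x. It stays where left (friction about 0.04 Nm).
- knob_grip (a point): on the upright knob axis, at the height to grip, 55 mm above the worktop. The black knob is a disc (58 mm diameter, 22 to 34 mm above the worktop) with an upright bar on it, 50 long, 14 thick, top 66 mm above the worktop. Own x runs along the bar; the pointer is at the -x end.
- knob_pointer (a point): a point 45 mm from the knob axis in the pointer's direction, turning with the knob, 28 mm above the worktop. The pointer end of the bar is the one with a white line on its top, from the middle outwards, and a small black nib at its foot.
- marker (a joint): angle of the metal tab on the scale, rad, measured just as the thermostat angle (equal values: pointer at the tab). It is stiff and must stay.
- marker_tab (a point): the tab on the rim of the round white scale, 18 mm long, 8 mm wide, 6 mm high (top 28 mm above the worktop), jutting 5 mm over the rim, larger than the printed ticks; the point is on it, 45 mm from the knob axis, 28 mm above the worktop.
- tall_jar_mid (a point): bystander: tall jar like the honey one, 64 mm diameter, 135 mm tall; its centre.
- spice_jar_mid (a point): bystander: narrow small jar, 44 mm diameter, 75 mm tall; its centre.
- mug_mid (a point): bystander: white mug, 80 mm diameter, 95 mm tall; its centre.
- mill_mid (a point): bystander: dark wooden pepper mill, 56 mm diameter, 157 mm tall; its centre.
Things that resemble listed ones, but are neither listed nor needed, are in the scene too. Leave any blue look-alike of the part that bears honey_mid alone.

How it is judged:
By the outcome, as a careful person would: the job done as asked, in the order asked, and still so for the second after the job is handed in, with the robot touching nothing.
It also fails if it takes over 72 s, if anything falls off the work surface, if the arm or the gripper's body presses on something with over 40 N, if the wrist force passes 120 N, or if a joint passes its speed limit or range.

ROBOT

A 7-joint arm with a two-finger parallel gripper is mounted at the origin on the work surface. World frame = base frame: x ahead of the robot, y to its left, z up, the work surface at z = 0. Lengths are in m, angles in rad, forces in N, time in s.
With the tool pointing down it reaches from about 0.425 to 0.925 m from the base axis. Payload 6.8 kg.
Tool frame: the origin (TCP) lies midway between the tips of the shut fingers; the grasp point (between the pads) lies 19 mm behind it; z points along the fingers, y is the line along which they close (so a half turn about z gives the same grasp; the last joint's range is limited). The gripper opens to 85 mm and grips with 20 to 120 N. Pads are 22 mm wide; open, the fingers measure 114 mm over their backs; the gripper's body (76 mm by 85 mm) begins 54 mm behind the grasp point. The pads swing forward as they close: fully open they stand 13 mm farther back than shut.
Start: joints at [1.168, 0.477, 0.022, 1.555, -0.011, 1.109, -0.083], TCP at [0.196, -0.646, 0.231] pointing down, gripper open.
Joint ranges: [-2.96, 2.96], [-0.34, 2.1], [-1.41, 1.46], [0.24, 2.44], [-1.37, 4.51], [0.17, 1.92], [-2.96, 2.96]. Speed limits (rad/s): [2.39, 2.39, 3.14, 3.14, 3.14, 3.14, 3.14].

INTERFACE

Orientations are given as a rotation vector (axis times angle).
In Python, from bench import r gives the robot as it stands. The module is installed in compiled form; this text tells all that it offers.
- The arm moves only by the tool apply_moves, never from a script. Its argument "rows" is a list of rows, each a list of 6 numbers: the shift along the tool's x, y, z scaled (see below), then the turn, a rotation vector about the tool's x, y, z scaled (see below). A call has 1 to 5 rows; each row is the pose to reach, as a shift and turn from the pose commanded when the call began, along the tool's axes at that moment; what a row does not reach only later rows make up. The controller multiplies each number of a shift by 0.25 m and each number of a turn by 90 degrees. A row lasts 1/8 s, in which the tool goes at most 62.5 mm and 10.7 degrees, less where a joint would pass 70% of its speed; a pose out of reach is approached as far as the arm can. A call with a number of a shift or a turn outside -1 to 1 is refused whole. A call with a gripper value outside its range is refused whole. "claw" is the opening, from 0 (shut) to 1 (fully open), set as the call begins (left out, the last holds). The fingers move at their own pace and stop on an object; "newtons" is the grip in N (left out, the last holds). Time passes only in rows, so rows that repeat a pose let the fingers close. It gives the time, the measured TCP pose, the force, the opening and the grip force at its end, in the units of the state.
- r.get_obs(): the state, without advancing time (a new reading comes with each control period).
- r.grab_frame(name): name is "scene" or "top" or "wrist"; returns a dict with "pixels" (480x640x3 uint8, red, green, blue), "intrinsics" (3x3 intrinsics, pixels), "dist" ([k1, k2, p1, p2, k3] as OpenCV has them; the pictures are not rectified), "eye" and "attitude" of the camera in the world. Camera axes: x right, y up, looking along -z (the intrinsics and any distortion apply to the point x, -y, -z); pixel columns grow to the right and rows downward; lengths in m; the calibration is good to about 2 mm. A picture is of the moment at which its call begins. There is no depth.
- r.hand_in(): hands the job in; it is judged then, once.
Trained networks look in a picture, given as the dict that the camera call returned (one of the last four; its "shot" number tells which), for a name from the list of things; names that differ only in an ending like _2 or _b are one class to them, and where a whole thing is asked for, a point or a joint stands for the part that bears it (a point fixed in the world has none). Each returns a list of dicts, best first, with "conf" (0 to 1); they miss things now and then, are a little off and sometimes report something else, mostly with a low value. They report only what shows in the picture. A call takes as long as a camera call. They do not tell look-alikes from the thing itself.
- r.search_frame(picture, thing): "rect" ([left, top, width, height] in pixels, round what is visible of it).
- r.outline_of(picture, thing): "pixels" (480x640 bool, what is visible of it) and "rect" ([left, top, width, height] in pixels, round what is visible of it).
- r.landmark_of(picture, thing): "point" ([column, row] in pixels: a listed point, or the origin of a listed thing).
The state is a dict: "clock": time; "joints": joint angles; "qvel": joint speeds; "tau": joint torques, N m; "tcp_pos": TCP position; "orientation": TCP orientation; "contact_force": force on the tool from outside, world axes, zero at the start; "moment": the same for the moment, N m; "grip_width": finger opening in m; "gripper_force": force on a finger pad.
Only numpy, scipy, OpenCV 4.12 (cv2) and the standard library are available. Lean on these libraries where they do the work, as an engineer would, in place of code of your own. Each camera call takes 0.05 s, during which the arm holds its last target. There are 200 camera calls.

## Working session

There is one attempt and no reset: what is moved stays moved. The work goes in short steps, Python scripts to look and compute and a tool call to move; the robot and the scene stay as the last step left them, time stands still between calls to the robot, and variables do not carry over. Pictures are saved under pics/ and viewed, at most 10 in all, crops included, and the job is handed in when it is done.

Besides the shell and the picture viewer there is one more tool, called in YAML: its name, and indented under it one key for each argument. apply_moves: Moves the arm, as the interface text tells. Its arguments: {"type":"object","properties":{"rows":{"type":"array","items":{"type":"array","items":{"type":"number"}}},"claw":{"type":"number"},"newtons":{"type":"number"}},"required":["rows"]}

```bash
mkdir -p pics; cat > h.py <<'E'
import numpy as np, cv2
from scipy.spatial.transform import Rotation as R
from bench import r
def rot(a):
    a=np.array(a,float)
    return a if a.shape==(3,3) else (R.from_rotvec(a).as_matrix() if a.size==3 else R.from_quat(a).as_matrix())
def ray(f,p):
    k=np.array(f["intrinsics"]);u=cv2.undistortPoints(np.array([[p]],float),k,np.array(f["dist"],float))[0,0]
    d=rot(f["attitude"])@np.array([u[0],-u[1],-1.]);return np.array(f["eye"]),d
def onz(f,p,z):
    e,d=ray(f,p);return e+d*(z-e[2])/d[2]
def proj(f,P):
    c=(np.atleast_2d(P)-np.array(f["eye"]))@rot(f["attitude"]);c=c*[1,-1,-1]
    return cv2.projectPoints(c,np.zeros(3),np.zeros(3),np.array(f["intrinsics"]),np.array(f["dist"],float))[0][:,0]
def save(f,n,crop=None,s=1):
    im=f["pixels"][:,:,::-1]
    if crop: x,y,w,h=crop; im=im[y:y+h,x:x+w]
    cv2.imwrite("pics/"+n,cv2.resize(im,None,fx=s,fy=s,interpolation=cv2.INTER_CUBIC))
E
python3 - <<'E'
from h import *
np.set_printoptions(precision=4,suppress=True)
for c in ("scene","top"):
    f=r.grab_frame(c); save(f,c+"0.png"); print(c,f["eye"],f["attitude"],f["shot"])
    for t in ("honey_mid","tall_jar_mid","spice_jar_mid","mug_mid","mill_mid","knob_grip","knob_pointer","marker_tab","tray_open","bay","canopy_edge","warmer"):
        z=dict(honey_mid=.04,tall_jar_mid=.0675,spice_jar_mid=.0375,mug_mid=.0475,mill_mid=.0785,knob_grip=.055,knob_pointer=.028,marker_tab=.028,tray_open=.02,bay=.02,canopy_edge=.11,warmer=0)[t]
        for d in r.landmark_of(f,t)[:3]: print(c,t,round(d["conf"],2),np.array(d["point"]),onz(f,d["point"],z))
print(r.get_obs())
E
```

```text
scene [ 1.0334 -0.2181  0.945 ] [0.5304 0.3567 1.1581] 1
scene honey_mid 0.97 [304.1 236. ] [0.4319 0.0036 0.04  ]
scene honey_mid 0.87 [250.6 224.7] [ 0.3486 -0.1116  0.04  ]
scene honey_mid 0.82 [208.  220.4] [ 0.2952 -0.2101  0.04  ]
scene tall_jar_mid 0.68 [370.9 209.7] [0.4355 0.1853 0.0675]
scene spice_jar_mid 0.8 [235.  266.4] [ 0.4534 -0.1833  0.0375]
scene spice_jar_mid 0.54 [278.2 319.2] [ 0.622  -0.1315  0.0375]
scene mug_mid 0.72 [233.5 264.5] [ 0.4533 -0.1856  0.0475]
scene mug_mid 0.68 [481.5 231.8] [0.5881 0.4237 0.0475]
scene mill_mid 0.97 [143.  304.6] [ 0.5005 -0.3983  0.0785]
scene knob_grip 0.69 [280.9 331. ] [ 0.6581 -0.1367  0.055 ]
scene knob_pointer 0.57 [279.1 316.6] [ 0.6124 -0.1266  0.028 ]
scene marker_tab 0.61 [283.5 353.7] [ 0.698  -0.1463  0.028 ]
scene tray_open 0.65 [327.7 318.2] [ 0.653  -0.0238  0.02  ]
scene tray_open 0.26 [144.2 303.2] [ 0.4619 -0.4073  0.02  ]
scene tray_open 0.16 [481.7 231.4] [0.5735 0.4446 0.02  ]
scene bay 0.71 [363.2 299.7] [0.64   0.0719 0.02  ]
scene canopy_edge 0.92 [358.5 276. ] [0.6221 0.059  0.11  ]
scene canopy_edge 0
[... 1081 characters left out ...]
.0616 0.02  ]
top bay 0.98 [297.6 181.8] [0.6416 0.0829 0.02  ]
top canopy_edge 0.61 [305.5 184.9] [0.6169 0.0593 0.11  ]
top warmer 0.61 [335.4 187.4] [ 0.6271 -0.0201  0.    ]
{'clock': 1.3, 'joints': array([ 1.1679,  0.477 ,  0.0224,  1.5554, -0.0115,  1.1093, -0.0831]), 'qvel': array([-0.0004, -0.0007,  0.0006,  0.0027, -0.0008,  0.0009, -0.0009]), 'tau': array([  0.0012, -59.6335,   1.6071, -28.1547,   0.0125,   0.0015,
         0.    ]), 'tcp_pos': array([ 0.1961, -0.6459,  0.2313]), 'orientation': array([ 3.1075,  0.4614, -0.    ]), 'contact_force': array([ 0.4417,  0.2491, -0.4711]), 'moment': array([ 0.032 , -0.0275, -0.0143]), 'gripper_force': 0.0, 'grip_width': 0.0850250413248304}
```

View both.

View pics/scene0.png

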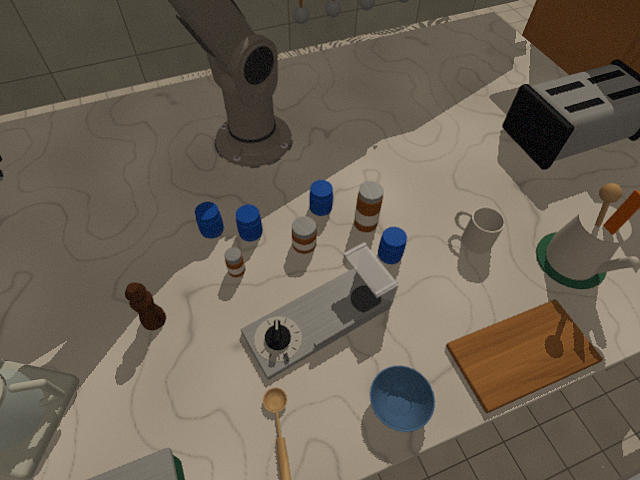

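View pics/top0.png

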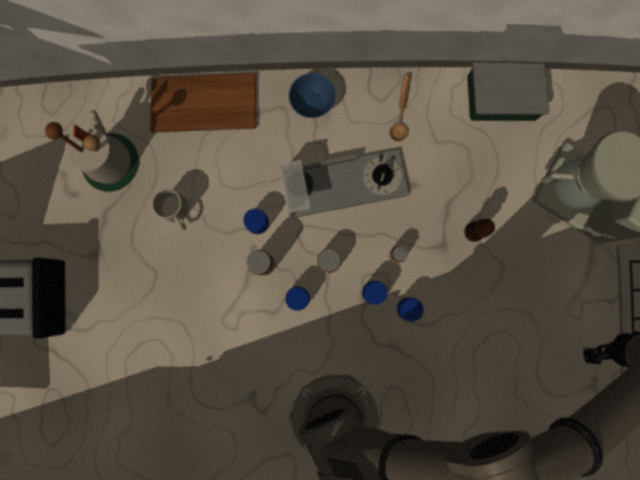

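```bash
cat >> h.py <<'E'
from scipy.optimize import least_squares
WP=dict(tray_open=[22,-5,20],bay=[25,103,20],canopy_edge=[0,85,110],warmer=[0,0,0],knob_grip=[0,-125,55])
def W(p,q): # warmer mm -> world
    c,s=np.cos(p[2]),np.sin(p[2]);q=np.atleast_2d(q)/1000.
    return np.c_[p[0]+c*q[:,0]-s*q[:,1],p[1]+s*q[:,0]+c*q[:,1],q[:,2]]
BOX=np.array([[x,y,z] for z in (0,20) for x,y in ((-65,-187),(65,-187),(65,143),(-65,143))])
def draw(f,p,im):
    L=[(BOX[a],BOX[b]) for a,b in ((4,5),(5,6),(6,7),(7,4),(0,1),(1,2),(2,3),(3,0))]+[([57,-67,45],[57,143,45]),([-65,85,119],[65,85,119])]
    for a,b in L:
        u=np.round(proj(f,W(p,[a,b]))*8).astype(int); cv2.line(im,tuple(map(int,u[0])),tuple(map(int,u[1])),(0,255,0),1,cv2.LINE_AA,3)
E
python3 - <<'E'
from h import *
np.set_printoptions(precision=4,suppress=True)
fs=[r.grab_frame(c) for c in("scene","top")]
obs=[]
for f in fs:
    for t in WP:
        d=r.landmark_of(f,t)
        if d: obs.append((f,WP[t],d[0]["point"]))
fun=lambda p:np.concatenate([(proj(f,W(p,w))[0]-u)for f,w,u in obs])
s=least_squares(fun,[.635,-.022,.15],loss="soft_l1",x_scale=[.01,.01,.01]); p=s.x
print(p); print(fun(p).reshape(-1,2))
m=[r.outline_of(f,"warmer")[0] for f in fs]
for f,k in zip(fs,m):
    u=proj(f,W(p,BOX)); h=cv2.convexHull(u.astype(np.float32))[:,0]
    print(k["rect"],h.min(0),h.max(0),k["conf"])
np.save("p.npy",p)
import pickle;pickle.dump([(dict(f),k) for f,k in zip(fs,m)],open("fs.pkl","wb"))
S=4;im=cv2.resize(fs[0]["pixels"][:,:,::-1],None,fx=1,fy=1).copy()
big=cv2.resize(im[215:395,225:415],None,fx=S,fy=S,interpolation=cv2.INTER_CUBIC)
import h
# overlay in zoomed coords
f=fs[0]
for a,b in ((4,5),(5,6),(6,7),(7,4),(0,1),(1,2),(2,3),(3,0)):
    u=(proj(f,W(p,BOX[[a,b]]))-[225,215]+.5)*S
    cv2.line(big,*[tuple(map(int,x)) for x in u],(0,255,0),1,cv2.LINE_AA)
cv2.imwrite("pics/ov.png",big[:600])
E
```

```text
[ 0.6336 -0.0211  0.1886]
[[-0.2255 -1.0963]
 [ 2.5989 -1.8095]
 [ 0.8318 -0.6496]
 [-1.7642  0.3286]
 [-2.522   0.3889]
 [-0.0408  0.0104]
 [ 2.3887 -1.7512]
 [-0.068  -0.6168]
 [-2.3282 -0.0777]]
[242.4, 243.0, 155.5, 135.6] [240.1695 262.2741] [391.8858 380.4283] 0.79
[279.4, 149.7, 131.3, 69.7] [279.6328 147.2026] [407.913  218.8223] 0.82
```

View pics/ov.png

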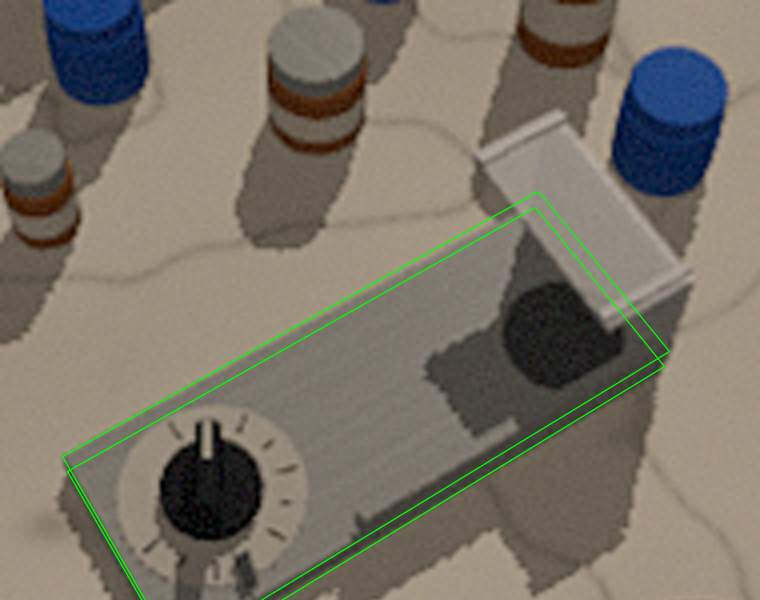

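```bash
cat >> h.py <<'E'
def cmd(xyz,yaw,base=None,tilt=None):
    o=r.get_obs(); R0=rot(o["orientation"]); p0=o["tcp_pos"]
    # desired: tool down, tool x at azimuth yaw
    R1=R.from_euler("z",yaw).as_matrix()@np.diag([1.,-1,-1])
    if tilt is not None: R1=R.from_rotvec(tilt).as_matrix()@R1
    s=R0.T@(np.array(xyz)-p0)/.25; t=R.from_matrix(R0.T@R1).as_rotvec()/(np.pi/2)
    print("t",round(o["clock"],2),"move",np.round(s,4),np.round(t,4),"yaw now",round(np.arctan2(R0[1,0],R0[0,0]),4),"j7",o["joints"][6].round(2))
E
python3 - <<'E'
from h import *
cmd((.40,-.42,.33),.19); cmd((.42,-.21,.33),.19);cmd((.44,-.02,.33),.19)
E
```

```text
t 2.0 move [ 1.0427 -0.6276 -0.3948] [-0.     -0.      0.0667] yaw now 0.2948 j7 -0.08
t 2.0 move [ 1.3633 -1.4081 -0.3948] [-0.     -0.      0.0667] yaw now 0.2948 j7 -0.08
t 2.0 move [ 1.6607 -2.1121 -0.3947] [-0.     -0.      0.0667] yaw now 0.2948 j7 -0.08
```

apply_moves:
  rows:
    - [0.25,-0.2,-0.3,0,0,0.067]
    - [0.45,-0.4,-0.4,0,0,0.067]
    - [0.6,-0.6,-0.4,0,0,0.067]
    - [0.75,-0.8,-0.4,0,0,0.067]
    - [0.9,-1.0,-0.4,0,0,0.067]
  claw: 1

```text
clock: 2.62
tcp_pos: [0.3212, -0.3879, 0.3296]
orientation: [3.126, 0.297, 0.002]
contact_force: [1.5, -0.5, 0.4]
grip_width: 0.0849
gripper_force: 0.0
```

```bash
python3 -c "
from h import *
cmd((.45,-.03,.30),.19)"
```

```text
t 2.62 move [ 0.7759 -1.309   0.1171] [ 0.001  -0.0006 -0.0002] yaw now 0.1898 j7 -0.64
```

apply_moves:
  rows:
    - [0.2,-0.25,0.05,0,0,0]
    - [0.4,-0.5,0.1,0,0,0]
    - [0.6,-0.7,0.1,0,0,0]
    - [0.67,-0.85,0.1,0,0,0]
    - [0.67,-1.0,0.1,0,0,0]

```text
clock: 3.25
tcp_pos: [0.439, -0.1102, 0.3039]
orientation: [-3.127, -0.299, -0.002]
contact_force: [0.4, 0.6, -0.7]
grip_width: 0.0852
gripper_force: 0.0
```

apply_moves:
  rows:
    - [0,-0.1,0,0,0,0]
    - [0,-0.1,0,0,0,0]
    - [0,-0.1,0,0,0,0]

```text
clock: 3.62
tcp_pos: [0.433, -0.0892, 0.3039]
orientation: [3.127, 0.295, 0.001]
contact_force: [0.0, 0.3, -0.4]
grip_width: 0.085
gripper_force: 0.0
```

```bash
cat > look.py <<'E'
from h import *
import sys
np.set_printoptions(precision=4,suppress=True)
Z=dict(honey_mid=.04,knob_grip=.055,knob_pointer=.028,marker_tab=.028,tray_open=.02,bay=.02,canopy_edge=.11,warmer=0)
f=r.grab_frame("wrist"); save(f,sys.argv[1])
for t in sys.argv[2:]:
    for d in r.landmark_of(f,t)[:3]: print(t,round(d["conf"],2),np.array(d["point"]),onz(f,d["point"],Z[t]))
o=r.get_obs();print(o["clock"],o["tcp_pos"],f["eye"],rot(f["attitude"])[:,2]);print(o["joints"])
E
python3 look.py w1.png honey_mid knob_grip tray_open bay canopy_edge warmer
```

```text
honey_mid 0.95 [69.  56.6] [0.5322 0.1999 0.04  ]
honey_mid 0.69 [392.7 322.5] [ 0.2874 -0.215   0.04  ]
honey_mid 0.59 [153.4 253.8] [0.3248 0.094  0.04  ]
tray_open 0.31 [ 63.2 164.2] [0.4103 0.2195 0.02  ]
3.975 [ 0.433  -0.0886  0.3037] [ 0.5126 -0.0722  0.4469] [0.3136 0.0602 0.9476]
[ 0.4454  0.0389 -0.3914  1.9657  0.0163  1.1401 -1.3349]
```

View pics/w1.png

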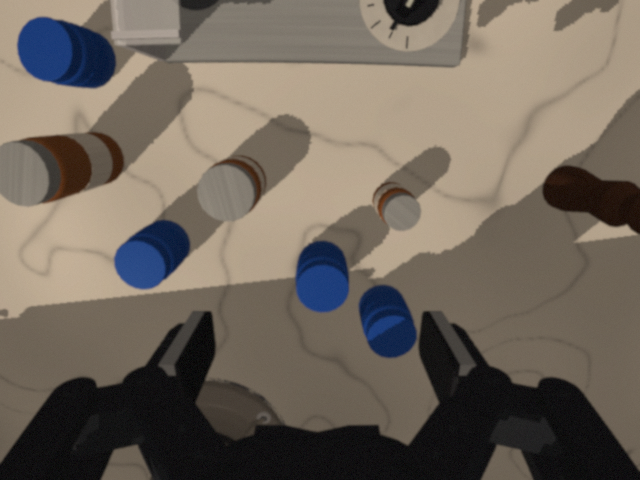

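```bash
cat >> h.py <<'E'
def cyl(x,y,rad,z0,z1,n=48):
    a=np.linspace(0,2*np.pi,n,endpoint=False)
    return np.vstack([np.c_[x+rad*np.cos(a),y+rad*np.sin(a),0*a+z] for z in (z0,z1)])
def jarpts(x,y,zb): return np.vstack([cyl(x,y,.032,zb,zb+.062),cyl(x,y,.030,zb+.062,zb+.08)])
def fitjar(fs,g,zb):
    obs=[]
    for f in fs:
        P=proj(f,jarpts(*g,zb)); c=(P.min(0)+P.max(0))/2
        D=r.outline_of(f,"honey_mid")
        B=[np.array(d["rect"]) for d in D]
        if not B: continue
        b=min(B,key=lambda b:np.linalg.norm(b[:2]+b[2:]/2-c))
        if np.linalg.norm(b[:2]+b[2:]/2-c)<40: obs.append((f,b))
    def fun(q,f,b):
        P=proj(f,jarpts(*q,zb));return np.r_[P.min(0)-b[:2],P.max(0)-b[:2]-b[2:]+0]
    for f,b in obs: 
        s=least_squares(fun,g,args=(f,b),x_scale=.01);print("  single",s.x,s.fun)
    return least_squares(lambda q:np.concatenate([fun(q,f,b) for f,b in obs]),g,loss="soft_l1",x_scale=.01).x
E
python3 - <<'E'
from h import *
np.set_printoptions(precision=4,suppress=True)
fs=[r.grab_frame(c) for c in("scene","top","wrist")]
q=fitjar(fs,(.427,.003),0);print(q)
cmd((q[0],q[1],.15),.19)
E
```

```text
single [0.426  0.0054] [ 0.5052 -2.5911 -0.5043  2.5272]
  single [0.4243 0.0006] [-2.1119 -0.6583  2.1134  0.6757]
  single [0.4251 0.0046] [-0.9584 -0.3843  1.1334  0.4104]
[0.4251 0.0046]
t 4.28 move [ 0.0387 -0.3702  0.6149] [ 0.     -0.     -0.0003] yaw now 0.1895 j7 -1.34
```

apply_moves:
  rows:
    - [0.02,-0.18,0.2,0,0,0]
    - [0.039,-0.37,0.4,0,0,0]
    - [0.039,-0.37,0.6,0,0,0]
    - [0.039,-0.37,0.65,0,0,0]
    - [0.039,-0.37,0.65,0,0,0]

```text
clock: 4.9
tcp_pos: [0.4254, 0.004, 0.1415]
orientation: [-3.128, -0.296, 0.001]
contact_force: [-0.8, 0.1, 0.3]
grip_width: 0.0854
gripper_force: 0.0
```

```bash
python3 - <<'E'
from h import *
np.set_printoptions(precision=4,suppress=True)
o=r.get_obs();print(o["tcp_pos"],o["joints"])
cmd((.4251,.0042,.02),.19)
E
```

```text
[0.4254 0.004  0.1415] [ 0.2797  0.2287 -0.4851  2.1857  0.1539  0.7596 -1.6887]
t 4.9 move [-0.0008 -0.0008  0.4861] [-0.0001  0.0005 -0.0008] yaw now 0.1888 j7 -1.69
```

apply_moves:
  rows:
    - [0,0,0.1,0,0,0]
    - [0,0,0.2,0,0,0]
    - [0,0,0.3,0,0,0]
    - [0,0,0.42,0,0,0]
    - [0,0,0.485,0,0,0]

```text
clock: 5.52
tcp_pos: [0.4274, 0.0034, 0.0208]
orientation: [3.127, 0.293, 0.005]
contact_force: [-0.6, -0.3, 0.3]
grip_width: 0.0853
gripper_force: 0.0
```

apply_moves:
  rows:
    - [0,0,0,0,0,0]
    - [0,0,0,0,0,0]
    - [0,0,0,0,0,0]
    - [0,0,0,0,0,0]
    - [0,0,0,0,0,0]
  claw: 0
  newtons: 40

```text
clock: 6.15
tcp_pos: [0.4269, 0.0043, 0.0216]
orientation: [3.127, 0.296, 0.005]
contact_force: [0.2, -1.8, 8.6]
grip_width: 0.0626
gripper_force: 44.7
```

apply_moves:
  rows:
    - [0,0,-0.15,0,0,0]
    - [0,0,-0.35,0,0,0]
    - [0,0,-0.55,0,0,0]
    - [0,0,-0.75,0,0,0]
    - [0.1,0,-0.8,0,0,0]

```text
clock: 6.78
tcp_pos: [0.4501, 0.0086, 0.2239]
orientation: [3.125, 0.295, 0.008]
contact_force: [1.3, 0.2, -5.4]
grip_width: 0.0623
gripper_force: 46.7
```

apply_moves:
  rows:
    - [0.1,0,0,0,0,0]
    - [0.1,0,0,0,0,0]
    - [0.1,0,0,0,0,0]
    - [0.1,0,0,0,0,0]

```text
clock: 7.28
tcp_pos: [0.4732, 0.0137, 0.2197]
orientation: [3.127, 0.297, -0.002]
contact_force: [0.8, -0.3, -4.3]
grip_width: 0.0625
gripper_force: 46.5
```

```bash
python3 look.py w2.png knob_grip knob_pointer marker_tab tray_open bay canopy_edge warmer
```

```text
knob_grip 0.72 [557.8  36.5] [ 0.6552 -0.1446  0.055 ]
knob_pointer 0.88 [507.2  91.5] [ 0.6101 -0.1293  0.028 ]
marker_tab 0.31 [273.5   1.9] [0.6383 0.0832 0.028 ]
tray_open 0.89 [400.7   9.5] [ 0.6553 -0.0219  0.02  ]
bay 0.55 [270.4   3.6] [0.6386 0.0868 0.02  ]
canopy_edge 0.98 [285.5   4.5] [0.6173 0.0628 0.11  ]
warmer 0.58 [388.6  40.8] [ 0.6336 -0.0204  0.    ]
warmer 0.38 [559.   38.7] [ 0.6719 -0.1778  0.    ]
warmer 0.36 [397.5   9.4] [ 0.6608 -0.0221  0.    ]
7.675 [0.4742 0.014  0.22  ] [0.5529 0.0308 0.3626] [0.3149 0.0605 0.9472]
[ 0.31    0.2002 -0.5275  2.0035  0.1219  0.968  -1.6594]
```

View pics/w2.png

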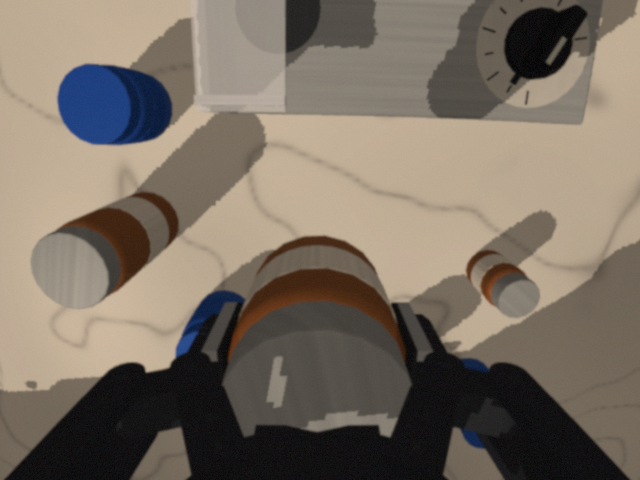

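apply_moves:
  rows:
    - [0.1,0.0,-0.15,0,0,0]
    - [0.25,0.05,-0.3,0,0,0]
    - [0.4,0.15,-0.4,0,0,0]
    - [0.5,0.2,-0.4,0,0,0]
    - [0.5,0.2,-0.4,0,0,0]

```text
clock: 8.3
tcp_pos: [0.6077, -0.0127, 0.3192]
orientation: [-3.127, -0.294, 0.001]
contact_force: [-0.3, -0.0, -4.9]
grip_width: 0.0627
gripper_force: 46.5
```

apply_moves:
  rows:
    - [0,0,0,0,0,0]
    - [0,0,0,0,0,0]

```text
clock: 8.55
tcp_pos: [0.6055, -0.0109, 0.3198]
orientation: [3.127, 0.299, -0.001]
contact_force: [-0.1, -0.4, -3.7]
grip_width: 0.063
gripper_force: 46.5
```

```bash
cat >> h.py <<'E'
def fitw(f,init,names=tuple(WP)):
    obs=[]
    for t in names:
        for d in r.landmark_of(f,t):
            e=proj(f,W(init,WP[t]))[0]-d["point"]
            if d["conf"]>.4 and np.linalg.norm(e)<35: obs.append((t,d["point"]));break
    fun=lambda p:np.concatenate([(proj(f,W(p,WP[t]))[0]-u)for t,u in obs])
    s=least_squares(fun,init,loss="soft_l1",x_scale=.01);print(s.x,[(t,e.round(1).tolist()) for (t,_),e in zip(obs,fun(s.x).reshape(-1,2))]);return s.x
E
python3 - <<'E'
from h import *
import pickle
np.set_printoptions(precision=4,suppress=True)
f=r.grab_frame("wrist"); p=fitw(f,np.load("p.npy")); np.save("pw.npy",p)
pickle.dump(f,open("f3.pkl","wb"))
for t in("knob_pointer","marker_tab"): print(t,[(d["conf"],d["point"],onz(f,d["point"],.028)) for d in r.landmark_of(f,t)[:2]])
im=f["pixels"][:,:,::-1].copy(); draw(f,p,im); cv2.imwrite("pics/w3.png",im)
E
```

```text
[ 0.6318 -0.0224  0.1721] [('tray_open', [1.1, 0.2]), ('bay', [2.5, -0.4]), ('canopy_edge', [-1.4, 0.0]), ('warmer', [0.2, 1.2]), ('knob_grip', [-1.4, -0.9])]
knob_pointer [(0.64, [410.0, 203.3], array([ 0.6107, -0.1248,  0.028 ]))]
marker_tab [(0.43, [444.9, 133.8], array([ 0.6989, -0.1434,  0.028 ]))]
```

View pics/w3.png

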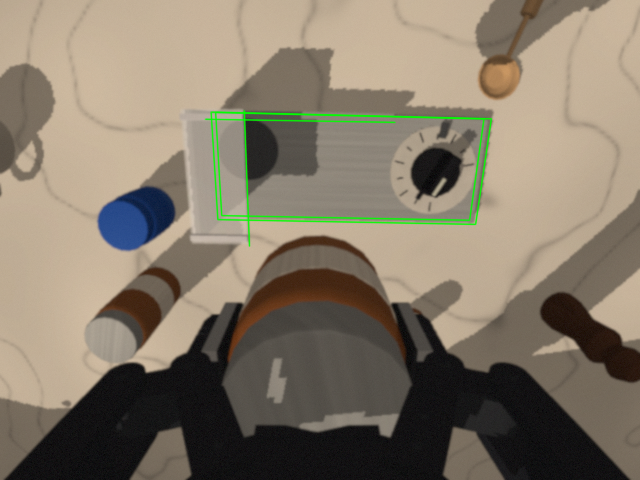

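```bash
cat >> h.py <<'E'
def edgefit(f,p0):
    b=f["pixels"].astype(np.float32); b=b[:,:,0]-.6*b[:,:,2]  # warm table vs grey steel
    b=cv2.GaussianBlur(b,(0,0),1.0)
    res=[]
    for (a,c,n) in (([-65,-180,20],[-65,75,20],[-1,0,0]),([-60,-187,20],[60,-187,20],[0,-1,0])):
        for t in np.linspace(0,1,60):
            q=np.array(a)+(np.array(c)-a)*t; off=np.arange(-8,8.01,.25)
            P=proj(f,W(p0,q+off[:,None]*np.array(n))).astype(np.float32)
            if P.min()<2 or P[:,0].max()>636 or P[:,1].max()>476: continue
            v=cv2.remap(b,P[:,0][:,None],P[:,1][:,None],cv2.INTER_LINEAR)[:,0]
            g=np.gradient(v); k=np.argmax(g)
            if g[k]>.25*np.ptp(v) *0+ .6 and 2<k<len(off)-3: res.append((q,np.array(n),off[k]))
    def fun(p):
        out=[]
        c,s=np.cos(p0[2]),np.sin(p0[2])
        for q,n,o in res:
            w=W(p0,q+n*o)[0]; d=w[:2]-p[:2]; c,s=np.cos(p[2]),np.sin(p[2])
            l=np.array([c*d[0]+s*d[1],-s*d[0]+c*d[1]])*1000
            out.append((l-q[:2])@n[:2])
        return np.array(out)
    s=least_squares(fun,p0,loss="soft_l1",x_scale=.01); ns=np.array([n[0] for _,n,_ in res])
    print("edge",s.x,len(res),"rms near/end",[np.median(abs(s.fun[m])) for m in (ns!=0,ns==0)],(ns!=0).sum()); return s.x
E
python3 - <<'E'
from h import *
import pickle
np.set_printoptions(precision=4,suppress=True)
f=pickle.load(open("f3.pkl","rb")); p=edgefit(f,np.load("pw.npy")); p=edgefit(f,p); np.save("pe.npy",p)
print(W(p,[WP["tray_open"],WP["knob_grip"],WP["bay"]]))
fs=[r.grab_frame(c) for c in("scene","top")]
for g in fs: edgefit(g,p)
t=W(p,[20,-5,20])[0]; cmd((t[0],t[1],.15),p[2])
E
```

```text
edge [ 0.6339 -0.0233  0.1699] 120 rms near/end [np.float64(0.34243252971873517), np.float64(0.46487342641609075)] 60
edge [ 0.6338 -0.0231  0.1693] 120 rms near/end [np.float64(0.35141598042497435), np.float64(0.42102344346307063)] 60
[[ 0.6563 -0.0244  0.02  ]
 [ 0.6549 -0.1463  0.055 ]
 [ 0.6411  0.0826  0.02  ]]
edge [ 0.637  -0.0255  0.1735] 77 rms near/end [np.float64(0.3802276881471158), np.float64(0.6182343130489301)] 60
edge [ 0.6318 -0.0307  0.1708] 32 rms near/end [np.float64(0.4283950985482221), np.float64(0.1611946125748034)] 25
t 9.05 move [0.1785 0.0877 0.6801] [ 0.0001 -0.0001  0.0129] yaw now 0.1895 j7 -1.61
```

apply_moves:
  rows:
    - [0.08,0.04,0.15,0,0,0.013]
    - [0.18,0.088,0.35,0,0,0.013]
    - [0.18,0.088,0.55,0,0,0.013]
    - [0.18,0.088,0.68,0,0,0.013]
    - [0.18,0.088,0.68,0,0,0.013]

```text
clock: 9.68
tcp_pos: [0.6527, -0.025, 0.147]
orientation: [-3.13, -0.265, 0.01]
contact_force: [-0.7, -0.2, -2.7]
grip_width: 0.0627
gripper_force: 46.4
```

```bash
python3 - <<'E'
from h import *
p=np.load("pe.npy");t=W(p,[21,-5,20])[0]; cmd((t[0],t[1],.045),p[2]); f=r.grab_frame("wrist"); edgefit(f,p)
E
```

```text
t 9.68 move [1.330e-02 4.000e-04 4.078e-01] [-0.0006  0.0039 -0.0001] yaw now 0.1692 j7 -1.68
edge [ 0.63375045 -0.02026612  0.17242751] 84 rms near/end [np.float64(0.4359359919043868), np.float64(0.2595576485866786)] 24
```

apply_moves:
  rows:
    - [0.006,0,0.15,0,0,0]
    - [0.006,0,0.28,0,0,0]
    - [0.006,0,0.36,0,0,0]
    - [0.006,0,0.39,0,0,0]
    - [0.006,0,0.4,0,0,0]

```text
clock: 10.35
tcp_pos: [0.6572, -0.0243, 0.051]
orientation: [3.13, 0.265, 0.003]
contact_force: [-0.5, -0.5, -4.1]
grip_width: 0.0628
gripper_force: 46.4
```

apply_moves:
  rows:
    - [0,0,0.01,0,0,0]
    - [0,0,0.01,0,0,0]

```text
clock: 10.6
tcp_pos: [0.6567, -0.0244, 0.0482]
orientation: [3.13, 0.265, 0.002]
contact_force: [0.6, 0.1, -3.9]
grip_width: 0.0629
gripper_force: 46.4
```

apply_moves:
  rows:
    - [-0.004,0,0.008,0,0,0]
    - [-0.004,0,0.014,0,0,0]
    - [-0.004,0,0.02,0,0,0]
    - [-0.004,0,0.02,0,0,0]

```text
clock: 11.1
tcp_pos: [0.6552, -0.0246, 0.0423]
orientation: [3.13, 0.265, -0.0]
contact_force: [0.0, 0.5, -3.4]
grip_width: 0.0628
gripper_force: 46.4
```

apply_moves:
  rows:
    - [0,0,0.005,0,0,0]
    - [0,0,0.008,0,0,0]
    - [0,0,0.01,0,0,0]
    - [0,0,0.01,0,0,0]

```text
clock: 11.6
tcp_pos: [0.6554, -0.0246, 0.0417]
orientation: [3.13, 0.265, 0.0]
contact_force: [-5.1, -0.2, 9.4]
grip_width: 0.0628
gripper_force: 48.2
```

apply_moves:
  rows:
    - [0,0,-0.005,0,0,0]
    - [0,0,-0.005,0,0,0]
    - [0,0,-0.005,0,0,0]
    - [0,0,-0.005,0,0,0]
  claw: 1

```text
clock: 12.1
tcp_pos: [0.6553, -0.0245, 0.0411]
orientation: [-3.13, -0.265, 0.0]
contact_force: [-0.2, 0.6, 0.4]
grip_width: 0.0853
gripper_force: 0.0
```

apply_moves:
  rows:
    - [0,0,-0.1,0,0,0]
    - [0,0,-0.25,0,0,0]
    - [0,0,-0.45,0,0,0]
    - [0,0,-0.55,0,0,0]
    - [0,0,-0.55,0,0,0]

```text
clock: 12.72
tcp_pos: [0.6568, -0.0244, 0.1812]
orientation: [3.13, 0.265, 0.007]
contact_force: [-0.3, -0.5, -0.7]
grip_width: 0.0859
gripper_force: 0.0
```

```bash
cat >> h.py <<'E'
def loc(p,w):
    d=np.array(w)[:2]-p[:2];c,s=np.cos(p[2]),np.sin(p[2]);return np.array([c*d[0]+s*d[1],-s*d[0]+c*d[1]])*1000
E
python3 - <<'E'
from h import *
np.set_printoptions(precision=4,suppress=True)
p=np.load("pe.npy")
fs=[r.grab_frame(c) for c in("scene","top","wrist")]
q=fitjar(fs,W(p,[22,-5,20])[0][:2],.02);print(q,loc(p,q))
f=fs[2];edgefit(f,p);save(f,"w4.png")
o=r.get_obs();print(o["tcp_pos"],loc(p,o["tcp_pos"]),o["joints"])
t=W(p,[15,-75,60])[0];cmd((t[0],t[1],.18),p[2])
E
```

```text
single [ 0.6564 -0.0211] [-0.8725  0.0776  0.8279 -0.1107]
  single [ 0.641  -0.0154] [-5.1626 -5.1338  5.1698  5.3097]
[ 0.6552 -0.0212] [21.4452 -1.6929]
edge [ 0.6336 -0.0206  0.1711] 120 rms near/end [np.float64(0.32157130896599284), np.float64(0.46350245415291624)] 60
[ 0.6545 -0.0247  0.1772] [20.1151 -5.0247] [ 0.2593  0.5356 -0.4455  1.6315  0.2581  1.0358 -1.6664]
t 13.03 move [-0.0204  0.2799 -0.0112] [-0.0003  0.0015 -0.0001] yaw now 0.1691 j7 -1.67
```

View pics/w4.png

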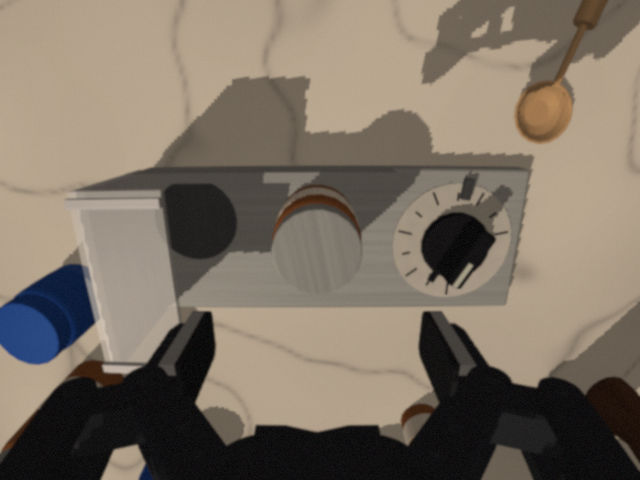

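```bash
python3 - <<'E'
from h import *
p=np.load("pe.npy")
for a in ([-15,-58],):
    t=W(p,a+[0])[0];cmd((t[0],t[1],.177),p[2]-.61)
E
```

```text
t 13.03 move [-0.1404  0.2119  0.0011] [2.000e-04 1.500e-03 3.882e-01] yaw now 0.1691 j7 -1.67
```

apply_moves:
  rows:
    - [-0.05,0.05,0,0,0,0.1]
    - [-0.1,0.12,0,0,0,0.2]
    - [-0.14,0.212,0,0,0,0.3]
    - [-0.14,0.212,0,0,0,0.388]
    - [-0.14,0.212,0,0,0,0.388]
  claw: 0

```text
clock: 13.65
tcp_pos: [0.6293, -0.0827, 0.178]
orientation: [3.066, -0.684, -0.002]
contact_force: [-0.6, 0.4, -0.0]
grip_width: -0.0002
gripper_force: 0.0
```

```bash
python3 - <<'E'
from h import *
p=np.load("pe.npy")
o=r.get_obs();print(o["joints"],o["grip_width"],loc(p,o["tcp_pos"]))
for a in ([-15,-58],):
    t=W(p,a+[0])[0];cmd((t[0],t[1],.056),p[2]-.61)
E
```

```text
[ 0.25837012  0.48262653 -0.30677701  1.69052175  0.16788005  0.99545356
 -2.11737291] -0.00021525523614684077 [-14.47390249 -57.99242162]
t 13.65 move [-0.0012  0.001   0.4881] [0.0003 0.0006 0.0009] yaw now -0.4393 j7 -2.12
```

apply_moves:
  rows:
    - [0,0,0.15,0,0,0]
    - [0,0,0.3,0,0,0]
    - [0,0,0.42,0,0,0]
    - [0,0,0.488,0,0,0]
    - [0,0,0.488,0,0,0]

```text
clock: 14.28
tcp_pos: [0.6289, -0.0823, 0.0555]
orientation: [3.066, -0.683, -0.004]
contact_force: [-0.3, -0.1, -0.3]
grip_width: -0.0002
gripper_force: 0.0
```

apply_moves:
  rows:
    - [0.004,-0.03,0,0,0,0]
    - [0.008,-0.055,0,0,0,0]
    - [0.012,-0.07,0,0,0,0]
    - [0.012,-0.078,0,0,0,0]
    - [0.012,-0.078,0,0,0,0]

```text
clock: 14.9
tcp_pos: [0.6421, -0.0702, 0.0604]
orientation: [3.061, -0.689, 0.006]
contact_force: [-6.8, -7.8, 17.3]
grip_width: -0.0004
gripper_force: 10.2
```

```bash
python3 - <<'E'
from h import *
np.set_printoptions(precision=4,suppress=True)
p=np.load("pe.npy")
fs=[r.grab_frame(c) for c in("scene","wrist")]
o=r.get_obs();print(loc(p,o["tcp_pos"]),o["tcp_pos"][2])
q=fitjar(fs,W(p,[23,-4,20])[0][:2],.02);print(q,loc(p,q))
E
```

```text
[  0.0804 -47.8658] 0.06032708539558899
  single [ 0.6608 -0.0218] [ 0.8717 -2.0384 -0.8263  2.0207]
  single [ 0.6607 -0.0251] [  1.5404 -14.5167  -2.8632  13.2278]
[ 0.6633 -0.0266] [28.5174 -8.3445]
```

apply_moves:
  rows:
    - [0,0.05,0,0,0,0]
    - [0,0.1,0,0,0,0]
    - [0,0.1,-0.15,0,0,0]
    - [0,0.1,-0.35,0,0,0]
    - [0,0.1,-0.35,0,0,0]

```text
clock: 15.72
tcp_pos: [0.633, -0.089, 0.1488]
orientation: [-3.064, 0.686, -0.013]
contact_force: [-0.9, -0.0, 0.2]
grip_width: 0.0
gripper_force: 0.0
```

apply_moves:
  rows:
    - [0,0,0,0,0,-0.11]
    - [0,0,0,0,0,-0.22]
    - [0,0,0,0,0,-0.33]
    - [0,0,0,0,0,-0.44]
    - [0,0,0,0,0,-0.55]

```text
clock: 16.35
tcp_pos: [0.6294, -0.089, 0.1431]
orientation: [-3.069, -0.669, 0.002]
contact_force: [-0.3, 0.7, 0.3]
grip_width: 0.0001
gripper_force: 0.0
```

apply_moves:
  rows:
    - [0,0,0,0,0,-0.11]
    - [0,0,0,0,0,-0.22]
    - [0,0,0,0,0,-0.33]
    - [0,0,0,0,0,-0.45]
    - [0,0,0,0,0,-0.45]

```text
clock: 16.98
tcp_pos: [0.6294, -0.089, 0.1431]
orientation: [-2.653, -1.68, 0.001]
contact_force: [-0.6, 0.3, -0.2]
grip_width: -0.0003
gripper_force: 0.0
```

```bash
python3 - <<'E'
from h import *
np.set_printoptions(precision=4,suppress=True)
p=np.load("pe.npy")
fs=[r.grab_frame(c) for c in("scene","top","wrist")]
o=r.get_obs();print(loc(p,o["tcp_pos"]),o["tcp_pos"][2],o["joints"])
q=fitjar(fs,W(p,[23,-4,20])[0][:2],.02);print(q,loc(p,q))
save(fs[0],"s5.png",(220,180,200,210),2.8)
for a in ([-12,-52],):
    t=W(p,a+[0])[0];cmd((t[0],t[1],.056),p[2]+.96)
E
```

```text
[-15.0927 -64.2005] 0.1437602567151852 [ 0.5125  0.5903 -0.6587  1.6969  0.4167  0.9996 -0.7375]
  single [ 0.6549 -0.0231] [-0.9393  0.6879  0.8911 -0.7077]
  single [ 0.6478 -0.0319] [ 0.1464  0.5683 -0.1414 -0.5897]
  single [ 0.6533 -0.0237] [-2.1987  1.1826  2.1943 -1.0635]
[ 0.6531 -0.0239] [18.9062 -4.009 ]
t 17.27 move [ 0.0463 -0.0187  0.3527] [ 0.      0.0001 -0.0001] yaw now 1.1291 j7 -0.74
```

View pics/s5.png

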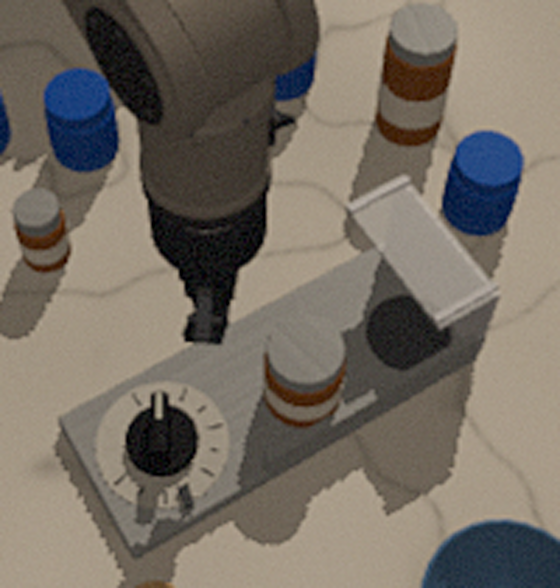

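apply_moves:
  rows:
    - [0.046,-0.019,0,0,0,0]
    - [0.046,-0.019,0.15,0,0,0]
    - [0.046,-0.019,0.28,0,0,0]
    - [0.046,-0.019,0.352,0,0,0]
    - [0.046,-0.019,0.352,0,0,0]

```text
clock: 17.9
tcp_pos: [0.63, -0.0759, 0.0552]
orientation: [-2.651, -1.682, 0.002]
contact_force: [0.9, 0.2, 0.5]
grip_width: 0.0004
gripper_force: 0.0
```

apply_moves:
  rows:
    - [0.02,0,0,0,0,0]
    - [0.04,0,0,0,0,0]
    - [0.055,0,0,0,0,0]
    - [0.07,0,0,0,0,0]
    - [0.07,0,0,0,0,0]

```text
clock: 18.52
tcp_pos: [0.6382, -0.0625, 0.0568]
orientation: [2.652, 1.68, -0.002]
contact_force: [-1.4, -4.5, 4.5]
grip_width: -0.0
gripper_force: 2.4
```

```bash
cat > st.py <<'E'
from h import *
np.set_printoptions(precision=4,suppress=True)
import sys
p=np.load("pe.npy")
fs=[r.grab_frame(c) for c in("scene","wrist")]
o=r.get_obs();l=loc(p,o["tcp_pos"]);print(l,o["tcp_pos"][2],o["contact_force"],o["moment"],o["grip_width"])
g=l+[24.7,35]
q=fitjar(fs,W(p,[*g,20])[0][:2],.02);print(q,loc(p,q))
save(fs[0],"s_last.png",(250,220,150,120),4);save(fs[1],"w_last.png")
E
python3 st.py
```

```text
[ -2.3075 -39.456 ] 0.056727549574057616 [-2.6569 -5.0462  3.7073] [-0.9658  0.3886  0.007 ] -0.00012465409504762987
  single [ 0.6591 -0.0227] [-1.202  -1.2633  1.1409  1.1822]
  single [ 0.6545 -0.021 ] [-2.0184 -1.1566  2.0224  1.4283]
[ 0.6547 -0.0211] [20.9419 -1.5451]
```

apply_moves:
  rows:
    - [-0.05,0,0,0,0,0]
    - [-0.1,0,-0.05,0,0.1,0]
    - [-0.1,0,-0.05,0,0.2,0]
    - [-0.1,0,0.0,0,0.28,0]
    - [-0.1,0,0.05,0,0.28,0]

```text
clock: 19.35
tcp_pos: [0.6258, -0.0876, 0.0414]
orientation: [-2.418, -1.521, -0.537]
contact_force: [0.1, 0.4, 0.4]
grip_width: 0.0003
gripper_force: 0.0
```

```bash
cat >> h.py <<'E'
def tcmd(p,a,z,yaw,th):
    o=r.get_obs(); R0=rot(o["orientation"]);t=W(p,[*a,0])[0];t[2]=z
    R1=R.from_euler("z",yaw).as_matrix()@np.diag([1.,-1,-1])@R.from_euler("y",th).as_matrix()
    print("t",o["clock"],"move",(R0.T@(t-o["tcp_pos"])/.25).round(4),(R.from_matrix(R0.T@R1).as_rotvec()/(np.pi/2)).round(4))
E
python3 st.py;python3 - <<'E'
from h import *
p=np.load("pe.npy")
tcmd(p,(-15,-57),.034,p[2]+.96,.44)
tcmd(p,(-4,-41),.034,p[2]+.96,.44)
tcmd(p,(0,-35),.034,p[2]+.96,.44)
tcmd(p,(1,68),.034,p[2]+.96,.44)
print(r.get_obs()["joints"])
E
```

```text
[-17.3801 -57.4219] 0.042256560690258196 [-1.1146  1.2483  1.0662] [-0.3835  0.1221  0.0097] 0.00015023024985783416
  single [ 0.6531 -0.0208] [ 0.2973  0.3724 -0.2822 -0.3507]
[ 0.6531 -0.0208] [19.3891 -0.9875]
t 19.55 move [-0.0206  0.0038  0.0366] [-0.0009  0.0003  0.0029]
t 19.55 move [0.0497 0.0035 0.0697] [-0.0009  0.0003  0.0029]
t 19.55 move [0.0758 0.003  0.082 ] [-0.0009  0.0003  0.0029]
t 19.55 move [ 0.3844 -0.2284  0.2269] [-0.0009  0.0003  0.0029]
[ 0.85766812  0.81812846 -0.85958679  1.82666106  0.27479799  0.61686512
 -0.4358019 ]
```

```bash
python3 - <<'E'
from h import *
p=np.load("pe.npy")
tcmd(p,(1,-26),.034,p[2]+.96,.44)
E
```

```text
t 19.55 move [ 0.1046 -0.0142  0.0955] [-0.0009  0.0003  0.0029]
```

apply_moves:
  rows:
    - [-0.02,0.004,0.037,0,0,0]
    - [0.02,0.004,0.055,0,0,0]
    - [0.05,0.0,0.07,0,0,0]
    - [0.076,0.0,0.082,0,0,0]
    - [0.09,-0.008,0.09,0,0,0]

```text
clock: 20.18
tcp_pos: [0.6392, -0.056, 0.0333]
orientation: [-2.414, -1.531, -0.54]
contact_force: [-1.3, -5.9, 4.1]
grip_width: -0.0
gripper_force: 2.9
```

```bash
python3 st.py;python3 - <<'E'
from h import *
p=np.load("pe.npy")
for y in(-20,20,50,66): tcmd(p,(1.5,y),.034,p[2]+.96,.44)
E
```

```text
[ -0.4704 -33.0586] 0.033275463909738005 [-0.0181 -1.8997  1.119 ] [-0.6327  0.1413 -0.0536] 0.00013805994406361694
  single [ 0.6635 -0.0194] [-0.5164  0.1031  0.4899 -0.1213]
  single [ 0.6557 -0.0181] [-3.1854 -2.0377  3.198   1.7422]
[ 0.6563 -0.0181] [23.0457  1.1862]
t 20.375 move [ 0.0444 -0.0221  0.0168] [0.0001 0.0001 0.0006]
t 20.375 move [ 0.1631 -0.1137  0.0726] [0.0001 0.0001 0.0006]
t 20.375 move [ 0.2521 -0.1825  0.1145] [0.0001 0.0001 0.0006]
t 20.375 move [ 0.2995 -0.2192  0.1368] [0.0001 0.0001 0.0006]
```

View pics/s_last.png

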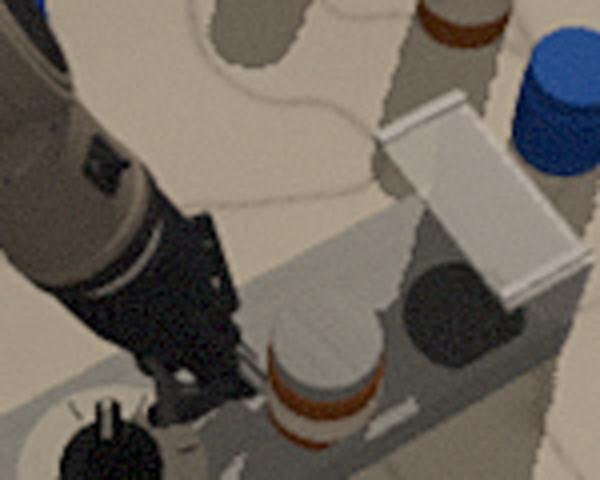

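apply_moves:
  rows:
    - [0.03,-0.012,0.01,0,0,0]
    - [0.06,-0.034,0.024,0,0,0]
    - [0.09,-0.058,0.038,0,0,0]
    - [0.12,-0.081,0.052,0,0,0]
    - [0.163,-0.114,0.073,0,0,0]

```text
clock: 21.0
tcp_pos: [0.6227, -0.0169, 0.0288]
orientation: [-2.429, -1.524, -0.505]
contact_force: [-42.1, -45.3, 40.7]
grip_width: -0.0004
gripper_force: 30.5
```

```bash
python3 st.py;python3 - <<'E'
from h import *
p=np.load("pe.npy")
for y in(40,60,66): tcmd(p,(1.5,y),.034,p[2]+.96,.44)
E
```

```text
[-11.0035  12.0158] 0.02898956492733866 [-37.3461 -34.7851  30.8946] [-4.3936  6.0532  1.7194] -0.00010606939470757385
  single [0.6539 0.005 ] [-2.0178 -0.8411  1.9157  0.7362]
[0.6538 0.0046] [24.3277 24.0023]
t 21.2 move [ 0.1182 -0.0237  0.0308] [-0.0081  0.0136 -0.0044]
t 21.2 move [ 0.1778 -0.0697  0.058 ] [-0.0081  0.0136 -0.0044]
t 21.2 move [ 0.1957 -0.0835  0.0662] [-0.0081  0.0136 -0.0044]
```

apply_moves:
  rows:
    - [-0.06,0,-0.04,0,0,0]
    - [-0.12,0,-0.07,0,0,0]
    - [-0.174,0,-0.1,0,0,0]
    - [-0.174,0,-0.1,0,0,0]

```text
clock: 21.7
tcp_pos: [0.6103, -0.0494, 0.0377]
orientation: [-2.414, -1.528, -0.54]
contact_force: [-0.5, 0.2, -0.1]
grip_width: -0.0001
gripper_force: 0.0
```

```bash
python3 - <<'E'
from h import *
np.set_printoptions(precision=4,suppress=True)
p=np.load("pe.npy")
fs=[r.grab_frame(c) for c in("scene","top","wrist")]
o=r.get_obs();print(loc(p,o["tcp_pos"]),o["tcp_pos"][2],o["contact_force"])
q=fitjar(fs,W(p,[24,22,20])[0][:2],.02);print(q,loc(p,q))
for f in fs: edgefit(f,p)
print([(d["conf"],loc(p,onz(fs[2],d["point"],.028))) for d in r.landmark_of(fs[2],"marker_tab")])
save(fs[2],"w6.png")
E
```

```text
[-26.8396 -19.7769] 0.03813444353793873 [ 0.062  -0.8762 -0.1445]
  single [0.6545 0.0072] [-2.7599 -0.3482  2.6201  0.2258]
  single [0.6521 0.0085] [-4.2658 -0.465   4.4227 -0.0316]
[0.6528 0.0081] [23.9993 27.5818]
edge [ 0.6368 -0.0244  0.174 ] 90 rms near/end [np.float64(0.38968663430071615), np.float64(0.4796457812342112)] 47
edge [ 0.6307 -0.0307  0.1554] 26 rms near/end [np.float64(0.5180218065896867), np.float64(0.22165608378281831)] 23
edge [ 0.6479 -0.104   0.175 ] 26 rms near/end [np.float64(0.10938345140266392), np.float64(nan)] 26
[(0.93, array([  45.0572, -127.5716]))]
  return _methods._mean(a, axis=axis, dtype=dtype,
  ret = ret.dtype.type(ret / rcount)
```

View pics/w6.png

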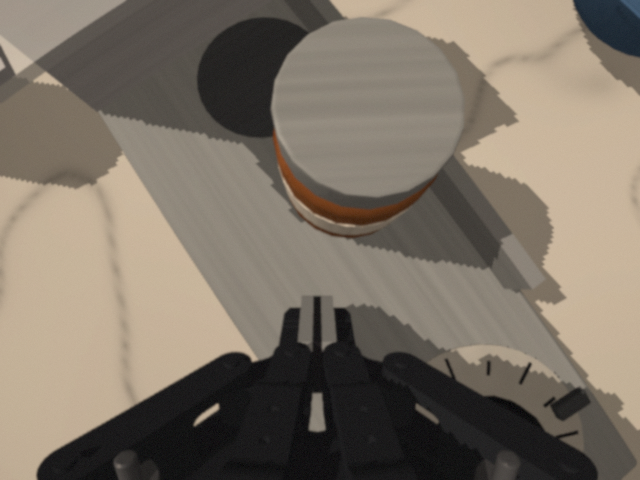

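```bash
python3 - <<'E'
from h import *
p=np.load("pe.npy")
tcmd(p,(16,-30),.036,p[2]+1.396,.44)
E
```

```text
t 22.05 move [0.0553 0.1644 0.035 ] [ 1.177e-01 -1.000e-04 -2.498e-01]
```

apply_moves:
  rows:
    - [0.01,0.04,0.0,0.04,0,-0.085]
    - [0.025,0.09,0.01,0.08,0,-0.17]
    - [0.045,0.13,0.025,0.118,0,-0.25]
    - [0.055,0.164,0.035,0.118,0,-0.25]
    - [0.055,0.164,0.035,0.118,0,-0.25]

```text
clock: 22.68
tcp_pos: [0.6544, -0.0504, 0.0356]
orientation: [-1.986, -1.97, -0.444]
contact_force: [0.4, 0.7, -0.2]
grip_width: 0.0
gripper_force: 0.0
```

```bash
python3 - <<'E'
from h import *
p=np.load("pe.npy")
o=r.get_obs();print(loc(p,o["tcp_pos"]),o["joints"])
for y in (-20,0,20,40,60): tcmd(p,(17,y),.035,p[2]+1.396,.44)
E
```

```text
[ 15.72083061 -30.30616174] [ 0.79064854  0.96049788 -0.93820227  1.63279309  0.36775198  0.89455346
 -0.14412946]
t 22.675 move [ 0.0365 -0.0022  0.0198] [ 0.0002 -0.0002 -0.0017]
t 22.675 move [ 0.1078 -0.0163  0.0534] [ 0.0002 -0.0002 -0.0017]
t 22.675 move [ 0.179  -0.0304  0.0869] [ 0.0002 -0.0002 -0.0017]
t 22.675 move [ 0.2502 -0.0446  0.1205] [ 0.0002 -0.0002 -0.0017]
t 22.675 move [ 0.3215 -0.0587  0.1541] [ 0.0002 -0.0002 -0.0017]
```

Contact is expected near TCP y ≈ -15; push gently to y 0 first.

apply_moves:
  rows:
    - [0.03,-0.001,0.016,0,0,0]
    - [0.055,-0.006,0.028,0,0,0]
    - [0.075,-0.01,0.038,0,0,0]
    - [0.095,-0.014,0.047,0,0,0]
    - [0.108,-0.016,0.053,0,0,0]

```text
clock: 23.3
tcp_pos: [0.6506, -0.0267, 0.0351]
orientation: [-1.993, -1.973, -0.436]
contact_force: [-6.6, -19.5, 12.9]
grip_width: 0.0002
gripper_force: 10.1
```

```bash
sed -i 's/g=l+.*/g=l+np.array([7.5,41.])/' st.py; python3 st.py;python3 - <<'E'
from h import *
p=np.load("pe.npy")
for y in (20,40,60): tcmd(p,(17,y),.035,p[2]+1.396,.44)
E
```

```text
[15.8997 -6.2506] 0.03522042629263934 [ -4.795  -13.6511  10.4905] [-2.3722  1.0603  0.5207] 0.00018589245727031656
  single [0.6541 0.012 ] [-0.0732 -0.9898  0.0699  0.9604]
  single [0.6522 0.0148] [-2.3861 -2.4314  2.4042  2.245 ]
[0.6523 0.0145] [24.5579 33.9537]
t 23.5 move [ 0.0943 -0.0144  0.0444] [ 0.0005  0.0046 -0.0029]
t 23.5 move [ 0.1657 -0.0286  0.0774] [ 0.0005  0.0046 -0.0029]
t 23.5 move [ 0.2372 -0.0429  0.1104] [ 0.0005  0.0046 -0.0029]
```

apply_moves:
  rows:
    - [0.02,-0.003,0.0,0,0,0]
    - [0.045,-0.008,0.009,0,0,0]
    - [0.075,-0.014,0.023,0,0,0]
    - [0.11,-0.021,0.04,0,0,0]
    - [0.145,-0.028,0.056,0,0,0]

```text
clock: 24.12
tcp_pos: [0.6426, 0.0175, 0.0373]
orientation: [-1.985, -1.972, -0.44]
contact_force: [-3.0, -4.8, -1.1]
grip_width: -0.0001
gripper_force: 2.3
```

```bash
python3 st.py;python3 - <<'E'
from h import *
p=np.load("pe.npy")
for y in (40,60,66): tcmd(p,(17,y),.035,p[2]+1.396,.44)
E
```

```text
[15.7564 40.3157] 0.037925128320394755 [-1.3372 -0.6184 -1.0064] [-0.7976  0.044   0.0045] -0.00014298406976074332
  single [0.6494 0.0587] [-0.7905 -1.8957  0.7387  1.81  ]
  single [0.6439 0.0541] [ -2.3986 -26.87     2.4362  27.0682]
[0.6441 0.061 ] [24.3251 81.1985]
t 24.325 move [-0.0032  0.0005  0.0127] [-0.0001 -0.0002 -0.0001]
t 24.325 move [ 0.0681 -0.0134  0.0463] [-0.0001 -0.0002 -0.0001]
t 24.325 move [ 0.0895 -0.0176  0.0563] [-0.0001 -0.0002 -0.0001]
```

apply_moves:
  rows:
    - [0.025,-0.005,0.011,0,0,0]
    - [0.05,-0.01,0.022,0,0,0]
    - [0.066,-0.013,0.03,0,0,0]
    - [0.076,-0.015,0.034,0,0,0]
    - [0.076,-0.015,0.034,0,0,0]

```text
clock: 24.95
tcp_pos: [0.6399, 0.0376, 0.0382]
orientation: [-1.986, -1.972, -0.441]
contact_force: [-1.8, -3.9, -0.2]
grip_width: 0.0
gripper_force: 2.4
```

```bash
python3 st.py
```

```text
[16.2761 58.8669] 0.038203071574175906 [-2.6774 -4.7993  0.8752] [-1.3909  0.4481  0.2206] 0.0001661144691990442
  single [0.6485 0.0724] [-1.0812 -2.6796  1.0107  2.5588]
[0.6472 0.0729] [29.4118 92.3797]
```

apply_moves:
  rows:
    - [0.007,-0.001,0.003,0,0,0]
    - [0.014,-0.002,0.006,0,0,0]
    - [0.018,-0.003,0.008,0,0,0]
    - [0.018,-0.003,0.008,0,0,0]

```text
clock: 25.65
tcp_pos: [0.6393, 0.042, 0.0382]
orientation: [-1.987, -1.972, -0.441]
contact_force: [-2.1, -5.6, 1.3]
grip_width: 0.0001
gripper_force: 3.0
```

apply_moves:
  rows:
    - [0.007,-0.001,0.003,0,0,0]
    - [0.014,-0.002,0.006,0,0,0]
    - [0.018,-0.003,0.008,0,0,0]
    - [0.018,-0.003,0.008,0,0,0]

```text
clock: 26.15
tcp_pos: [0.6391, 0.0439, 0.0381]
orientation: [-1.991, -1.972, -0.438]
contact_force: [-4.4, -13.4, 5.9]
grip_width: -0.0001
gripper_force: 6.9
```

apply_moves:
  rows:
    - [0.005,-0.001,0.002,0,0,0]
    - [0.01,-0.002,0.004,0,0,0]
    - [0.01,-0.002,0.004,0,0,0]

```text
clock: 26.52
tcp_pos: [0.6391, 0.0441, 0.038]
orientation: [-1.995, -1.972, -0.436]
contact_force: [-6.2, -19.8, 8.4]
grip_width: 0.0003
gripper_force: 10.0
```

apply_moves:
  rows:
    - [-0.03,0.006,-0.013,0,0,0]
    - [-0.1,0.02,-0.047,0,0,0]
    - [-0.214,0.042,-0.1,0,0,0]
    - [-0.25,0.042,-0.25,0,-0.1,0]
    - [-0.28,0.042,-0.45,0,-0.2,0]

```text
clock: 27.15
tcp_pos: [0.6479, -0.0616, 0.1105]
orientation: [-2.166, -2.147, -0.132]
contact_force: [0.4, 0.8, 0.2]
grip_width: 0.0
gripper_force: 0.0
```

```bash
python3 - <<'E'
from h import *
np.set_printoptions(precision=4,suppress=True)
p=np.load("pe.npy")
o=r.get_obs();print(loc(p,o["tcp_pos"]),o["tcp_pos"][2],o["joints"])
fs=[r.grab_frame(c) for c in("scene","top")]
q=fitjar(fs,W(p,[25,103,20])[0][:2],.02);print(q,loc(p,q))
tcmd(p,(-40,-95),.22,p[2]+1.396,0)
E
```

```text
[  7.4294 -40.3371] 0.11052413395411506 [ 0.6246  0.7254 -0.833   1.6614  0.4717  0.9894 -0.3426]
  single [0.6485 0.0825] [ 0.6712 -4.9015 -0.6245  4.7944]
  single [0.6423 0.0518] [-9.1334 -6.2695  9.4834  6.4701]
[0.6564 0.0771] [39.194  95.0032]
t 27.35 move [-0.2021 -0.1531 -0.4589] [ 0.0017 -0.0802  0.0005]
```

```bash
python3 - <<'E'
from h import *
p=np.load("pe.npy")
tcmd(p,(0,-125),.20,p[2]+1.396,0)
E
```

```text
t 27.35 move [-0.302   0.025  -0.3904] [ 0.0017 -0.0802  0.0005]
```

apply_moves:
  rows:
    - [-0.05,0,-0.15,0,-0.08,0]
    - [-0.15,0.012,-0.3,0,-0.08,0]
    - [-0.25,0.025,-0.39,0,-0.08,0]
    - [-0.302,0.025,-0.39,0,-0.08,0]
    - [-0.302,0.025,-0.39,0,-0.08,0]
  claw: 0.6

```text
clock: 27.98
tcp_pos: [0.6525, -0.1484, 0.1955]
orientation: [-2.228, -2.21, 0.003]
contact_force: [0.3, 0.6, -0.1]
grip_width: 0.0514
gripper_force: 0.0
```

apply_moves:
  rows:
    - [0,0,0,0,0,-0.11]
    - [0,0,0,0,0,-0.22]
    - [0,0,0,0,0,-0.33]
    - [0,0,0,0,0,-0.44]
    - [0,0,0,0,0,-0.55]

```text
clock: 28.6
tcp_pos: [0.6529, -0.145, 0.1963]
orientation: [-1.083, -2.945, -0.002]
contact_force: [0.5, -0.4, 0.3]
grip_width: 0.0513
gripper_force: 0.0
```

apply_moves:
  rows:
    - [0,0,0,0,0,-0.11]
    - [0,0,0,0,0,-0.22]
    - [0,0,0,0,0,-0.28]
    - [0,0,0,0,0,-0.28]

```text
clock: 29.1
tcp_pos: [0.653, -0.1455, 0.1965]
orientation: [-0.425, -3.11, -0.003]
contact_force: [-0.2, -0.3, -0.4]
grip_width: 0.0509
gripper_force: 0.0
```

```bash
cat > kn.py <<'E'
from h import *
np.set_printoptions(precision=4,suppress=True)
p=np.load("pe.npy")
import sys
def ang(c,q): 
    a=np.arctan2(*(q-c)[:2][::-1])-p[2]; return (np.pi-a)%(2*np.pi)
o=r.get_obs();print(o["clock"],o["tcp_pos"],loc(p,o["tcp_pos"]),o["joints"])
for n in sys.argv[1:]:
    f=r.grab_frame(n)
    D={t:[(d["conf"],onz(f,d["point"],z)) for d in r.landmark_of(f,t)[:2]] for t,z in(("knob_grip",.055),("knob_pointer",.028),("marker_tab",.028))}
    for t in D:
        for c,q in D[t]: print(n,t,round(c,2),q,loc(p,q))
    K=W(p,[0,-125,0])[0]
    for t in("knob_pointer","marker_tab"):
        if D[t]: print("  ang",t,"about model",ang(K,D[t][0][1]),"about seen",ang(D["knob_grip"][0][1],D[t][0][1]) if D["knob_grip"] else None)
    np.save("kn_%s.npy"%n,f["pixels"])
    if n=="wrist": import pickle;pickle.dump(f,open("kw.pkl","wb"))
E
python3 kn.py wrist scene top
```

```text
29.1 [ 0.653  -0.1455  0.1965] [  -1.6826 -123.8237] [ 0.8097  0.7463 -1.0855  1.5503  0.6781  1.2661  0.9217]
wrist knob_grip 0.74 [ 0.6568 -0.1429  0.055 ] [   2.447  -121.9167]
wrist knob_pointer 0.63 [ 0.6118 -0.1296  0.028 ] [ -39.6547 -101.2395]
wrist knob_pointer 0.34 [ 0.6534 -0.026   0.028 ] [18.8549 -6.1428]
wrist marker_tab 0.51 [ 0.6974 -0.14    0.028 ] [  42.9599 -125.8872]
  ang knob_pointer about model 0.5398201350738123 about seen 0.45652312811781925
  ang marker_tab about model 3.1622426054787542 about seen 3.239286753371593
scene knob_grip 0.6 [ 0.6532 -0.1435  0.055 ] [  -1.1402 -121.9041]
scene knob_pointer 0.74 [ 0.6106 -0.1324  0.028 ] [ -41.3039 -103.8045]
scene knob_pointer 0.45 [ 0.4712 -0.4036  0.028 ] [-224.4089 -347.6507]
scene marker_tab 0.49 [ 0.6963 -0.1429  0.028 ] [  41.362  -128.5945]
  ang knob_pointer about model 0.4741196945306645 about seen 0.42339122586362876
  ang marker_tab about model 3.2282792541750807 about seen 3.297724577507921
top knob_grip 0.94 [ 0.6542 -0.1541  0.055 ] [  -2.0234 -132.5187]
top knob_grip 0.3 [ 0.6501 -0.0285  0.055 ] [15.1301 -8.0777]
top knob_pointer 0.64 [ 0.612  -0.1403  0.028 ] [ -41.2473 -111.7759]
  ang knob_pointer about model 0.3102513134577354 about seen 0.4864457518179117
```

apply_moves:
  rows:
    - [-0.008,0,0.2,0,0,0]
    - [-0.008,0,0.4,0,0,0]
    - [-0.008,0,0.52,0,0,0]
    - [-0.008,0,0.6,0,0,0]
    - [-0.008,0,0.618,0,0,0]

```text
clock: 30.32
tcp_pos: [0.6553, -0.1476, 0.0428]
orientation: [-0.428, -3.111, -0.0]
contact_force: [-0.4, -0.4, 0.0]
grip_width: 0.051
gripper_force: 0.0
```

apply_moves:
  rows:
    - [0,0,0,0,0,0]
    - [0,0,0,0,0,0]
    - [0,0,0,0,0,0]
    - [0,0,0,0,0,0]
  claw: 0
  newtons: 25

```text
clock: 30.82
tcp_pos: [0.6569, -0.1462, 0.0453]
orientation: [0.426, 3.11, 0.003]
contact_force: [0.3, 5.2, 6.7]
grip_width: 0.0136
gripper_force: 29.7
```

apply_moves:
  rows:
    - [0,0.006,-0.012,0,0,0]
    - [0,0.006,-0.012,0,0,0.1]
    - [0,0.006,-0.012,0,0,0.2]
    - [0,0.006,-0.012,0,0,0.3]
    - [0,0.006,-0.012,0,0,0.4]

```text
clock: 31.45
tcp_pos: [0.6561, -0.147, 0.0455]
orientation: [-1.376, -2.824, 0.001]
contact_force: [4.3, 1.1, -8.4]
grip_width: 0.0131
gripper_force: 27.6
```

apply_moves:
  rows:
    - [0,0,0,0,0,0.1]
    - [0,0,0,0,0,0.2]
    - [0,0,0,0,0,0.3]
    - [0,0,0,0,0,0.4]
    - [0,0,0,0,0,0.5]

```text
clock: 32.08
tcp_pos: [0.6548, -0.1474, 0.0455]
orientation: [-2.351, -2.081, 0.005]
contact_force: [0.6, 0.8, -5.9]
grip_width: 0.0134
gripper_force: 28.0
```

apply_moves:
  rows:
    - [0,0,0,0,0,0.1]
    - [0,0,0,0,0,0.2]
    - [0,0,0,0,0,0.3]
    - [0,0,0,0,0,0.4]
    - [0,0,0,0,0,0.5]

```text
clock: 32.7
tcp_pos: [0.6537, -0.1466, 0.0454]
orientation: [-2.969, -1.024, 0.008]
contact_force: [-3.0, 2.1, -3.3]
grip_width: 0.0136
gripper_force: 28.4
```

apply_moves:
  rows:
    - [0,0,0,0,0,0.1]
    - [0,0,0,0,0,0.2]
    - [0,0,0,0,0,0.2]
    - [0,0,0,0,0,0.2]

```text
clock: 33.2
tcp_pos: [0.6535, -0.1462, 0.0454]
orientation: [-3.09, -0.561, 0.009]
contact_force: [-5.4, 2.1, -2.6]
grip_width: 0.0138
gripper_force: 28.5
```

```bash
python3 - <<'E'
from h import *
p=np.load("pe.npy")
cmd(W(p,[0,-125,50])[0],0); o=r.get_obs();print(o["joints"],o["tcp_pos"])
f=r.grab_frame("wrist");save(f,"g.png")
for t in("knob_pointer","marker_tab"):
  for d in r.landmark_of(f,t)[:2]: q=onz(f,d["point"],.028);print(t,d["conf"],q,np.pi-np.arctan2(q[1]-o["tcp_pos"][1],q[0]-o["tcp_pos"][0])+p[2])
E
```

```text
t 33.2 move [ 0.0049  0.0025 -0.0184] [-0.0007  0.0037  0.2285] yaw now 0.359 j7 -1.39
[ 0.4336312   0.71740482 -0.44366976  1.668765    0.38587957  0.84964541
 -1.38587999] [ 0.65347137 -0.14618423  0.04540834]
knob_pointer 0.75 [ 0.64522603 -0.0352411   0.028     ] 1.665906643168566
marker_tab 0.58 [ 0.69848578 -0.14286957  0.028     ] 3.237384102699293
```

apply_moves:
  rows:
    - [0,0,0,0,0,0.08]
    - [0,0,0,0,0,0.15]
    - [0,0,0,0,0,0.15]
    - [0,0,0,0,0,0.15]

```text
clock: 33.85
tcp_pos: [0.6534, -0.1458, 0.0454]
orientation: [-3.135, -0.194, 0.01]
contact_force: [-6.0, 2.8, -2.0]
grip_width: 0.0133
gripper_force: 28.5
```

apply_moves:
  rows:
    - [0,0,0,0,0,0]
    - [0,0,0,0,0,0]
    - [0,0,-0.1,0,0,0]
    - [0,0,-0.3,0,0,0]
    - [0,0,-0.5,0,0,0]
  claw: 0.5

```text
clock: 34.48
tcp_pos: [0.6565, -0.1467, 0.1734]
orientation: [3.136, 0.189, 0.001]
contact_force: [0.1, -0.1, 0.5]
grip_width: 0.0427
gripper_force: 0.0
```

apply_moves:
  rows:
    - [-0.15,0,-0.1,0,0,0]
    - [-0.3,0,-0.1,0,0,0]
    - [-0.3,0,-0.1,0,0,0]
    - [-0.3,0,-0.1,0,0,0]

```text
clock: 34.98
tcp_pos: [0.5826, -0.1554, 0.1973]
orientation: [3.136, 0.188, 0.002]
contact_force: [0.7, -0.1, -0.1]
grip_width: 0.0426
gripper_force: 0.0
```

```bash
python3 kn.py wrist scene; python3 - <<'E'
from h import *
import pickle
np.set_printoptions(precision=4,suppress=True)
f=pickle.load(open("kw.pkl","rb"));p=np.load("pe.npy")
g=cv2.cvtColor(f["pixels"],cv2.COLOR_RGB2GRAY)
# local white scale: rectify to plane z=.022, 0.5 mm/px, warmer axes around knob
n=260;X,Y=np.meshgrid((np.arange(n)-130)*.5,(np.arange(n)-130)*.5)  # col: -y, row: -x
P=proj(f,W(p,np.c_[-Y.ravel(),-125-X.ravel(),np.full(n*n,22.)])).astype(np.float32)
im=cv2.remap(f["pixels"],P[:,0].reshape(n,n),P[:,1].reshape(n,n),cv2.INTER_LINEAR)
cv2.imwrite("pics/rect.png",im[:,:,::-1])
gg=cv2.GaussianBlur(cv2.cvtColor(im,cv2.COLOR_RGB2GRAY),(0,0),1.5)
for row in gg[::8,::6]: print("".join(" .:-=+*#%@"[min(9,v//22)] for v in row))
E
```

```text
34.975 [ 0.5826 -0.1554  0.1973] [ -72.744  -121.7942] [ 0.5089  0.4323 -0.4607  1.7447  0.2213  1.0147 -1.4834]
wrist knob_grip 0.87 [ 0.6545 -0.1457  0.055 ] [  -0.232  -124.3004]
wrist knob_grip 0.24 [ 0.4845 -0.4148  0.055 ] [-213.1936 -360.9255]
wrist knob_pointer 0.87 [ 0.6989 -0.1389  0.028 ] [  44.6521 -125.0396]
wrist marker_tab 0.73 [ 0.6996 -0.143   0.028 ] [  44.6701 -129.2691]
  ang knob_pointer about model 3.1424797730311362 about seen 3.158061289203923
  ang marker_tab about model 3.236872121433947 about seen 3.2518007737780374
scene knob_grip 0.71 [ 0.6563 -0.1414  0.055 ] [   2.2399 -120.3154]
scene knob_pointer 0.86 [ 0.7044 -0.1362  0.028 ] [  50.5145 -123.3636]
scene knob_pointer 0.64 [0.4059 0.2048 0.028 ] [-186.3016  263.1144]
scene marker_tab 0.49 [ 0.6974 -0.1479  0.028 ] [  41.6656 -133.706 ]
  ang knob_pointer about model 3.109209401506387 about seen 3.204651804015692
  ang marker_tab about model 3.347578050322991 about seen 3.4690089422378487
--==========================================
::--+++++++++++++++++++====++++++++++++++===
--++++++++++++++++++++-::-
[... 668 characters left out ...]
  .         -=******++===
++++*******=. .  .  .         .=*******++===
++++**+++***:.                :+*******++===
++++********=.  .            :********+++===
+++++********=.    .       ..+********+++===
+++++*********=..         .-*********++++=-=
++++++***+=*****=:..    .-+**********++++=--
+++++++*=+*********++=+*************+++++=--
++++++++*******+*******************++++++=--
+++++++++*****++*****+***********++++++++===
+++++++++++**********=**********+++++++++===
+++++++++++++********+********+++++++++++===
++++++++++++++++*****+*****++++++++++++++==+
+++++++++++++++++++++++++++++++++++++++++=*#
++++++++++++++++++++++++++++++++++++++++++##
+++++++++++++++++++++++++++++++++++++++++*##
```

```bash
cat > pol.py <<'E'
from h import *
import pickle
np.set_printoptions(precision=3,suppress=True,linewidth=200)
f=pickle.load(open("kw.pkl","rb"));p=np.load("pe.npy")
G=cv2.GaussianBlur(cv2.cvtColor(f["pixels"],cv2.COLOR_RGB2GRAY),(0,0),.7).astype(np.float32)
def samp(x,y,z):
    P=proj(f,W(p,np.c_[np.ravel(x),np.ravel(y),np.full(np.size(x),float(z))])).astype(np.float32)
    return cv2.remap(G,P[:,:1],P[:,1:],cv2.INTER_LINEAR)[:,0].reshape(np.shape(x))
def ring(th,rad,z,c):  # theta as thermostat angle
    return samp(c[0]-rad*np.cos(th),c[1]+rad*np.sin(th),z)
# rim fit of scale (plane z 21) : outer brightness drop between 40 and 58 mm
pts=[]
rr=np.arange(40,60,.25)
for th in np.arange(0,2*np.pi,.05):
    if 2.6<th<4.2: continue
    v=ring(th,rr,21,(0,-125)); g=-np.gradient(cv2.GaussianBlur(v[None],(0,0),2)[0]); k=g[4:-4].argmax()+4
    if g[k]>.8: pts.append((-rr[k]*np.cos(th),-125+rr[k]*np.sin(th)))
pts=np.array(pts)
s=least_squares(lambda q:np.hypot(*(pts-q[:2]).T)-q[2],(0,-125,49),loss="soft_l1",f_scale=.5)
c=s.x[:2];print("scale centre,r",s.x,len(pts),np.median(abs(s.fun)))
th=np.arange(2.6,3.8,.01)
for rad in (34,37,40,43,46,49,52):
    v=ring(th,np.full(th.shape,rad),28,c); d=np.clip(np.percentile(v,80)*.75-v,0,None)
    print(rad,"dark centroid",(d*th).sum()/max(d.sum(),1e-6),"span",th[d>0][[0,-1]] if (d>0).any() else None,v[::10].astype(int))
# white line on top of bar z 66: per radius find brightest lateral offset
L=[]
for rad in np.arange(5,24,1.):
    w=np.arange(-9,9.1,.25); t0=3.17
    x=c[0]-rad*np.cos(t0)-w*np.sin(t0)*-1; y=c[1]+rad*np.sin(t0)+w*np.cos(t0)
    v=samp(x,y,66); b=np.clip(v-(v.min()+.6*np.ptp(v)),0,None); L.append((x@b/b.sum(),y@b/b.sum(),np.ptp(v)))
L=np.array(L);k=L[:,2]>25;print(L[:,2].astype(int))
vx,vy,_,_=cv2.fitLine(L[k,:2].astype(np.float32),cv2.DIST_HUBER,0,.01,.01)[:,0]
a=np.arctan2(vy,vx);print("line theta",(np.pi-a)%np.pi+ (np.pi if (np.pi-a)%np.pi<1 else 0),"pos",L[k][[0,-1],:2])
E
python3 pol.py
```

```text
scale centre,r [  -0.611 -122.384   52.978] 95 0.15164365655412837
34 dark centroid 3.364359877893366 span [3.11 3.79] [143 144 145 145 138 110  27  82  89  89  88  89]
37 dark centroid 3.392594382728992 span [3.12 3.79] [143 129 146 146 145 128  39  86  91  90  77  89]
40 dark centroid 3.42014109454572 span [2.68 3.79] [143  96 146 146 144 133  77  62 127  90  57  89]
43 dark centroid 3.392192696050623 span [2.68 3.79] [144  96 146 146 145 136  55  50 123 100  59  90]
46 dark centroid 3.4199965646568566 span [2.69 3.79] [145  97 146 145 145 145  68  52  97 125  57  89]
49 dark centroid 3.4211563049009084 span [3.18 3.79] [145 115 145 144 145 147  72  51 104 139  70  89]
52 dark centroid 3.4096276525286977 span [3.19 3.79] [131 132 130 132 126 134  73  51  91 126  83  83]
[138 139 139 139 139 139 138 138 138 138 139 139 138 138 138 138 138 138 127]
line theta 3.1873941 pos [[   4.385 -122.6  ]
 [  22.369 -123.421]]
```

```bash
cat >> pol.py <<'E'
print("fine")
th=np.arange(3.06,3.5,.02);print(th)
for rad in (36,38,40,42,44,46,48,50,52,54,56,58,60): print(rad,ring(th,np.full(th.shape,rad),28,c).astype(int))
E
python3 pol.py|sed -n '/fine/,$p'
```

```text
fine
[3.06 3.08 3.1  3.12 3.14 3.16 3.18 3.2  3.22 3.24 3.26 3.28 3.3  3.32 3.34 3.36 3.38 3.4  3.42 3.44 3.46 3.48]
36 [144 139 125  99  66  43  30  27  33  46  63  77  85  88  89  89  89  89  90  89  89  89]
38 [144 140 129 106  83  72  72  72  70  69  74  81  85  87  88  91  96 100 100  96  91  90]
40 [144 142 133 112  89  78  78  77  72  66  62  61  62  65  74  91 113 127 128 117 102  93]
42 [144 142 135 114  84  61  53  53  53  53  53  52  51  52  64  89 115 132 138 131 119 106]
44 [145 144 139 125 104  84  69  60  55  54  53  51  51  53  62  78  93 107 122 133 132 118]
46 [145 146 145 143 137 120  92  68  56  53  52  52  52  54  64  77  87  97 114 131 138 135]
48 [146 146 146 146 143 127  97  70  58  54  52  51  51  53  65  80  90 103 122 137 142 142]
50 [146 146 146 146 143 131 104  74  57  53  52  52  52  55  68  82  90 103 123 138 142 142]
52 [132 134 134 135 133 126 102  73  57  53  53  52  51  55  67  79  82  91 109 124 127 127]
54 [121 121 121 122 122 117  99  73  58  54  53  52  51  53  64  73  77  83 101 117 120 118]
56 [121 121 121 122 122 119 104  76  59  54  53  51  51  54  66  73  76  83 101 117 121 122]
58 [121 121 122 122 122 121 114 101  86  72  65  62  63  66  71  74  76  86 106 119 122 121]
60 [122 121 121 121 120 120 120 119 117 109  95  82  83  86  83  78  79  91 112 122 123 122]
```

apply_moves:
  rows:
    - [0.15,0,0,0,0,0]
    - [0.29,0,0,0,0,0]
    - [0.29,0,0.2,0,0,0]
    - [0.29,0,0.4,0,0,0]
    - [0.29,0,0.5,0,0,0]

```text
clock: 36.0
tcp_pos: [0.6519, -0.1463, 0.0682]
orientation: [-3.135, -0.188, 0.007]
contact_force: [-0.9, -0.3, 0.3]
grip_width: 0.0429
gripper_force: 0.0
```

apply_moves:
  rows:
    - [0,0,0.07,0,0,0]
    - [0,0,0.1,0,0,0]
    - [0,0,0.1,0,0,0]

```text
clock: 36.38
tcp_pos: [0.654, -0.1465, 0.047]
orientation: [-3.136, -0.188, -0.0]
contact_force: [0.2, 0.5, -0.3]
grip_width: 0.0425
gripper_force: 0.0
```

apply_moves:
  rows:
    - [0,0,0,0,0,0]
    - [0,0,0,0,0,0]
    - [0,0,0,0,0,0]
    - [0,0,0,0,0,0]
  claw: 0

```text
clock: 36.88
tcp_pos: [0.6544, -0.1458, 0.048]
orientation: [-3.136, -0.189, -0.002]
contact_force: [-2.2, 1.9, 5.8]
grip_width: 0.0136
gripper_force: 27.7
```

```bash
python3 -c "
from h import *
p=np.load('pe.npy');cmd(W(p,[0,-125,45])[0],.046)"
```

```text
t 36.88 move [0.0018 0.0025 0.012 ] [-0.0002 -0.0008  0.0472] yaw now 0.1201 j7 -1.59
```

apply_moves:
  rows:
    - [0,0,0,0,0,0.025]
    - [0,0,0,0,0,0.048]
    - [0,0,0,0,0,0.048]
    - [0,0,0,0,0,0.048]

```text
clock: 37.38
tcp_pos: [0.6543, -0.1458, 0.048]
orientation: [-3.14, -0.07, -0.002]
contact_force: [-1.4, 2.3, 5.8]
grip_width: 0.0132
gripper_force: 27.7
```

apply_moves:
  rows:
    - [0,0,0,0,0,0]
    - [0,0,0,0,0,0]
    - [0,0,-0.1,0,0,0]
    - [0,0,-0.3,0,0,0]
    - [0,0,-0.5,0,0,0]
  claw: 0.5

```text
clock: 38.0
tcp_pos: [0.6532, -0.1469, 0.1725]
orientation: [-3.141, -0.069, 0.002]
contact_force: [0.9, 0.1, 0.1]
grip_width: 0.0429
gripper_force: 0.0
```

apply_moves:
  rows:
    - [-0.15,0,-0.1,0,0,0]
    - [-0.3,0,-0.1,0,0,0]
    - [-0.3,0,-0.1,0,0,0]
    - [-0.3,0,-0.1,0,0,0]

```text
clock: 38.5
tcp_pos: [0.5792, -0.1501, 0.1967]
orientation: [3.141, 0.069, 0.0]
contact_force: [0.9, -0.7, 0.1]
grip_width: 0.0426
gripper_force: 0.0
```

```bash
python3 kn.py wrist; sed -i 's/t0=3.17/t0=3.25/' pol.py; python3 pol.py
```

```text
38.5 [ 0.5792 -0.1501  0.1967] [ -75.1869 -115.9602] [ 0.4922  0.4237 -0.4465  1.7562  0.2114  1.0089 -1.56  ]
wrist knob_grip 0.78 [ 0.654  -0.1438  0.055 ] [  -0.4185 -122.3261]
wrist knob_pointer 0.81 [ 0.6987 -0.1408  0.028 ] [  44.0856 -126.9009]
wrist marker_tab 0.62 [ 0.6994 -0.145   0.028 ] [  44.0676 -131.2168]
  ang knob_pointer about model 3.184683267401142 about seen 3.244027398888437
  ang marker_tab about model 3.281740948786398 about seen 3.3388468936628897
scale centre,r [  -0.55  -122.435   52.997] 95 0.15229260057266458
34 dark centroid 3.406750039016616 span [3.18 3.79] [143 145 144 145 138 133  75  34  88  88  88  89]
37 dark centroid 3.432289617521481 span [3.19 3.79] [142 127 146 145 144 140  92  44  88  90  77  89]
40 dark centroid 3.425050642772923 span [2.68 3.79] [143  97 146 145 144 131  81  64  92 102  58  89]
43 dark centroid 3.384045261037327 span [2.68 3.79] [144  93 146 146 145 136  54  52  96 125  56  90]
46 dark centroid 3.413138887898225 span [2.69 3.79] [145  96 145 145 145 144  68  52  96 140  57  89]
49 dark centroid 3.413674181206247 span [3.18 
[... 930 characters left out ...]
  52  52  52  54  66  80  89  96 113 132 141 142]
48 [146 146 146 145 141 126  99  71  57  53  53  53  52  56  68  81  89  96 115 134 141 142]
50 [146 146 146 145 142 129 102  72  57  54  53  52  52  57  70  84  90 101 122 138 142 143]
52 [132 134 134 134 132 123  98  71  56  54  53  52  52  56  67  78  82  92 111 123 126 125]
54 [121 122 122 122 121 115  95  71  57  53  53  52  52  55  65  73  76  84 103 118 120 118]
56 [121 122 122 122 121 116 101  75  59  54  52  52  52  56  68  75  77  86 106 119 121 122]
58 [122 122 122 123 122 120 114 101  85  71  66  64  64  68  74  75  78  87 107 119 122 122]
60 [121 121 122 121 121 121 120 121 118 113  97  83  85  87  84  80  79  86 108 121 122 122]
```

```bash
python3 - <<'E'
from h import *
import pickle
np.set_printoptions(precision=4,suppress=True)
p=np.load("pe.npy").copy();p[:2]=W(p,[-.5,2.6,0])[0][:2]
f=pickle.load(open("kw.pkl","rb"))
print(proj(f,W(p,[[25,103,100],[25,103,20]])))
fs=[r.grab_frame(c) for c in("wrist","scene","top")]
for f in fs:
    P=proj(f,jarpts(*W(p,[25,103,20])[0][:2],.02))
    print("expect",P.min(0),P.max(0),[(round(d["conf"],2),np.round(d["rect"],0)) for d in r.outline_of(f,"honey_mid")])
    # amber band mask
    im=f["pixels"].astype(int); a=((im[:,:,0]-im[:,:,2])>45)&(im[:,:,0]>1.5*im[:,:,2])
    x0,y0=np.maximum(P.min(0)-25,0).astype(int);x1,y1=(P.max(0)+25).astype(int)
    ys,xs=np.nonzero(a[y0:y1,x0:x1]); print("amber",len(xs),(xs.min()+x0,xs.max()+x0,ys.min()+y0,ys.max()+y0) if len(xs) else None)
E
```

```text
[[-17.4725 143.7086]
 [ 56.6535 136.4902]]
expect [-53.5061  96.1507] [ 91.2259 186.6466] [(0.92, array([ 0., 97., 89., 87.])), (0.61, array([337., 421.,  33.,  10.])), (0.56, array([255., 386.,  52.,  41.])), (0.55, array([ 47., 386.,  68.,  57.]))]
amber 677 (np.int64(3), np.int64(75), np.int64(100), np.int64(183))
expect [354.6759 269.4346] [385.9838 310.334 ] [(0.69, array([355., 279.,  27.,  34.])), (0.66, array([194., 198.,  33.,  39.])), (0.58, array([376., 227.,  31.,  36.])), (0.55, array([309., 179.,  24.,  33.]))]
amber 130 (np.int64(356), np.int64(382), np.int64(287), np.int64(310))
expect [283.5791 165.5451] [308.5672 193.9337] [(0.75, array([283., 284.,  27.,  27.])), (0.71, array([398., 298.,  13.,  23.])), (0.64, array([304., 171.,   8.,  17.])), (0.59, array([363., 280.,  25.,  28.])), (0.57, array([242., 212.,  29.,  22.]))]
amber 0 None
```

```bash
python3 -c "
from bench import r
print(r.hand_in())"
```

```text
the job is handed in; nothing more can be done
None
```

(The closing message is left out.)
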